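Start the cooler's last spring screw square

ROBOT

A 7-joint arm with a two-finger parallel gripper is mounted at the origin on the work surface. World frame = base frame: x ahead of the robot, y to its left, z up, the work surface at z = 0. Lengths are in m, angles in rad, forces in N, time in s.
With the tool pointing down it reaches from about 0.4 to 0.85 m from the base axis. Payload 10.4 kg.
Tool frame: the origin (TCP) lies at the very end of the fingers, on their centre line; the grasp point (between the pads) lies 19 mm behind it; z points along the fingers, y is the direction in which the jaws open and shut (so a half turn about z gives the same grasp; the last joint's range is limited). The gripper opens to 85 mm and grips with 20 to 120 N. Pads are 22 mm wide; open, the fingers measure 114 mm over their backs; the gripper's body (76 mm by 85 mm) begins 54 mm behind the grasp point. The pads swing forward as they close: fully open they stand 13 mm farther back than shut.
Start: joints at [1.134, 0.332, -0.065, 1.46, 0.022, 1.35, -0.088], TCP at [0.251, -0.572, 0.231] pointing down, gripper open.
Joint ranges: [-2.6, 2.6], [-0.5, 2.12], [-1.47, 1.34], [0.16, 2.42], [-1.27, 4.41], [0.06, 2.06], [-2.6, 2.6]. Speed limits (rad/s): [2.22, 2.22, 2.79, 2.79, 3.14, 3.14, 3.14].

INTERFACE

Orientations are given as a unit quaternion [x, y, z, w].
In Python, from workcell import get_obs, camera, camera_info, hand_in gives the robot as it stands.
- The arm moves only by the tool move_arm, never from a script. Its argument "moves" is a list of rows, each a list of 3 entries, a list of its own where there are three numbers: the shift along the tool's x, y, z in units of 25 mm (1.0 is 25 mm), then the turn, a rotation vector about the tool's x, y, z in degrees, then the opening, from 0 (shut) to 1 (fully open). A call has 1 to 5 rows; each row shifts and turns the commanded pose from where the row before left it, along the tool's axes as they then stand; what a row does not reach is not made up. A row lasts 1/8 s, in which the tool goes at most 62.5 mm and 10.7 degrees, less where a joint would pass 70% of its speed; a pose out of reach is approached as far as the arm can. A call is refused whole if a number of a shift passes 1 or a number of a turn 10.7, either way. A call with a gripper value outside its range is refused whole. The fingers move at their own pace and stop on an object; "squeeze" is the grip in N (left out, the last holds). Time passes only in rows, so rows that do not move let the fingers close. It gives the time, the measured TCP pose, the force and the opening at its end, in the units of the state.
- get_obs(): the state, without advancing time (a new reading comes with each control period).
- camera(name): name is "side" or "top"; returns the picture (384x512x3 uint8, red, green, blue); there is no depth.
- camera_info(name): a dict with "fx", "fy", "cx", "cy" (pixels), "D" ([k1, k2, p1, p2, k3] as OpenCV has them; the pictures are not rectified), "origin" and "rotation" of the camera in the world. Camera axes: x right, y down, z forward; pixel columns grow to the right and rows downward; lengths in m; the calibration is good to about 2 mm. A picture is of the moment at which its call begins. camera_info takes no time and is no camera call.
- hand_in(): hands the job in, once; it reports no verdict.
The state is a dict: "clock": time; "joint_pos": joint angles; "joint_velocities": joint speeds; "tau": joint torques, N m; "position": TCP position; "ee_rot": TCP orientation; "ft_force": force on the tool from outside, world axes, zero at the start; "torque": the same for the moment, N m; "grip_width": opening from 0.0 (shut) to 1.0 (fully open).
Only numpy, scipy, OpenCV 4.12 (cv2) and the standard library are available. Lean on these libraries where they do the work, as an engineer would, in place of code of your own. Each camera call takes 0.05 s, during which the arm holds its last target. There are 200 camera calls.

TASK

Three of the cooler's four spring screws in the opened computer are fastened: take the square-socket driver from its pocket in the tool case and fit it fully and squarely over the head of the fourth, which still stands up. Then press gently against its spring and turn it clockwise about a quarter turn until its thread catches and holds it down, without leaning the driver over, knocking the computer or ramming the screw to the bottom. Put the driver back upright in its pocket and leave the things lying around undisturbed.

Things in the scene. Friction and masses are not known exactly. Their poses are not given: they have to be found in the camera images.
- computer: opened desktop computer lying flat, fixed, 320 x 360 mm, walls 95 mm high. Origin on the desk under the centre of the round cooler (68 mm wide, top 75 mm high); z up. Four screws stand at (+-46, +-46) mm from it on 22 mm round posts 49 mm high; heads 11 mm square, 9 mm high. Tops: 64.5 mm above the desk on the three fastened ones, 75 mm on the one standing up (any of the four).
- screw_top (a point): centre of the top of the standing screw's head; z is its axis (up). Sinks with the screw but does NOT turn with the head: the 11 mm square head is askew at a random angle, not measured, to be felt or seen. A socket out of line rests on the head's corners; brought in line (within about 8 degrees, repeating every 90) it drops 7 to 8 mm over the head. Light pressure does not turn the screw meanwhile.
- screw_travel (a joint): how far the screw is pushed down against its spring (m), 0 standing up; the spring pushes back 2.7 N plus 0.45 N per mm. The thread starts at 9 mm down; unless pushed so far the screw cannot turn past about 0.3 rad. 15 mm is the hard bottom, not to be hit: stay under 14 mm (about 9 N). Once caught it stays 9 to 11 mm down by itself.
- screw_turn (a joint): turn of the screw (rad), 0 at the start, growing clockwise seen from above; stop at 1.75; it cannot turn backward from 0. Friction about 0.09 N m; it stays where it is left. From about 0.4 rad on the thread holds it down; well caught beyond 1.0 rad. The driver has up to 0.3 rad of play on the head.
- driver: loose driver, 135 mm long, 180 g, upright in the pocket, mouth down. Origin at the centre of the socket's mouth (lower end), z up to the handle. Black handle 28 mm square, 62 to 132 mm above the mouth, flats facing the driver's x and y; steel shank 12 mm; socket end 19 mm square. Socket 12.5 mm square in line with the handle, 8 mm deep, lowest 1.5 mm flared to 15.5 mm.
- socket_floor (a point): point on the driver's axis at the bottom of the socket, 8 mm from the mouth towards the handle; it lies on screw_top when the driver is fully seated.
- rack: dark plastic pocket block at one end of the tool case, 120 x 90 x 50 mm, fixed. Origin on the desk under the round pocket; z up. The pocket is 31 mm wide, with a 3 mm chamfer, open at the top (50 mm above the desk), its floor 10 mm above the desk. A tray with a charger and battery lies on its -y side, under 60 mm high.
- disk_drive: bystander: loose aluminium disk drive, 146 x 101 x 26 mm, origin at the centre of its underside
- screw_pot: bystander: loose grey cup, 60 mm wide, 50 mm high, origin at the centre of its underside
- long_screwdriver: bystander: loose screwdriver lying on the desk, 190 mm long, origin under its middle
There are look-alikes about, which are no part of the job. There is more than one size of the driver; the one meant has the size given above.

How it is judged:
By the outcome, as a careful person would: the job done as asked, in the order asked, and still so for the second after the job is handed in, with the robot touching nothing.
It also fails if it takes over 59 s, if anything falls off the work surface, if the arm or the gripper's body presses on something with over 40 N, if the wrist force passes 120 N, or if a joint passes its speed limit or range.

## Working session

There is one attempt and no reset: what is moved stays moved. The work goes in short steps, Python scripts to look and compute and a tool call to move; the robot and the scene stay as the last step left them, time stands still between calls to the robot, and variables do not carry over. Pictures are saved under pics/ and viewed, about 8 in all and at most 12, crops included, and the job is handed in when it is done.

Besides the shell and the picture viewer there is one more tool, called after "Emit:" in YAML: its name, and indented under it one key for each argument. move_arm: Moves the arm, as the interface text tells. Its arguments: {"type":"object","properties":{"moves":{"type":"array","items":{"type":"array"}},"squeeze":{"type":"number"}},"required":["moves"]}

```bash
mkdir -p pics
python3 - <<'E'
from workcell import *
import cv2,numpy as np
for n in("top","side"):
    cv2.imwrite(f"pics/{n}0.png",cv2.resize(camera(n),(800,600),interpolation=cv2.INTER_CUBIC)[:,:,::-1]); print(n,camera_info(n))
print(get_obs())
E
```

```text
top {'fx': 474.3801364224964, 'fy': 474.3801364224964, 'cx': 266.40567299084313, 'cy': 195.2502991708757, 'D': array([-0.12356438,  0.        ,  0.        ,  0.        ,  0.        ]), 'origin': array([ 0.32620554, -0.1042389 ,  1.09898287]), 'rotation': array([ 0.71298476, -0.69469887,  0.07181018, -0.06236596])}
side {'fx': 355.87222055714864, 'fy': 355.87222055714864, 'cx': 253.71159513145318, 'cy': 189.8468138631012, 'D': array([-0.03399533,  0.        ,  0.        ,  0.        ,  0.        ]), 'origin': array([0.34759946, 0.55775449, 0.49329027]), 'rotation': array([-0.11470773,  0.86408293, -0.48706615,  0.05449207])}
{'clock': 0.1, 'joint_pos': array([ 1.13441113,  0.33281263, -0.06469956,  1.46081895,  0.02161407,
        1.34991966, -0.08847351]), 'joint_velocities': array([ 0.00147112, -0.00062245,  0.00053408, -0.00338235,  0.00099717,
        0.00038446, -0.00192646]), 'tau': array([ 8.68025854e-04, -6.26745915e+01,  4.87080461e-02, -3.92434251e+01,
        1.62203953e-02,  6.90972010e-03,  7.36348966e-05]), 'position': array([ 0.25116084, -0.5719584 ,  0.23061136]), 'ee_rot': array([ 9.78668879e-01,  2.05443000e-01, -1.63869906e-04, -6.09701811e-04]), 'ft_force': array([ 0.59391885,  0.68858218, -0.43232646]), 'torque': array([-0.00325073,  0.00302091, -0.02004414]), 'grip_width': 1.000341511864794}
```

View pics/top0.png

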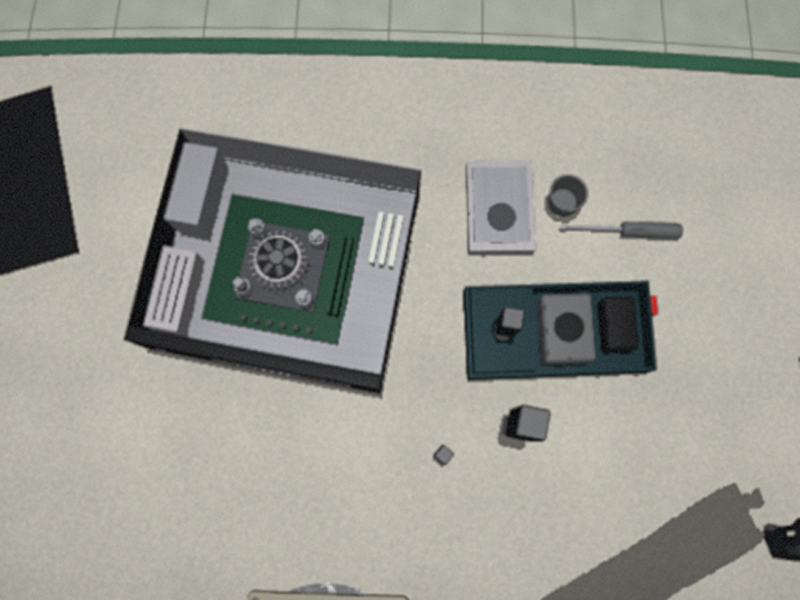

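View pics/side0.png

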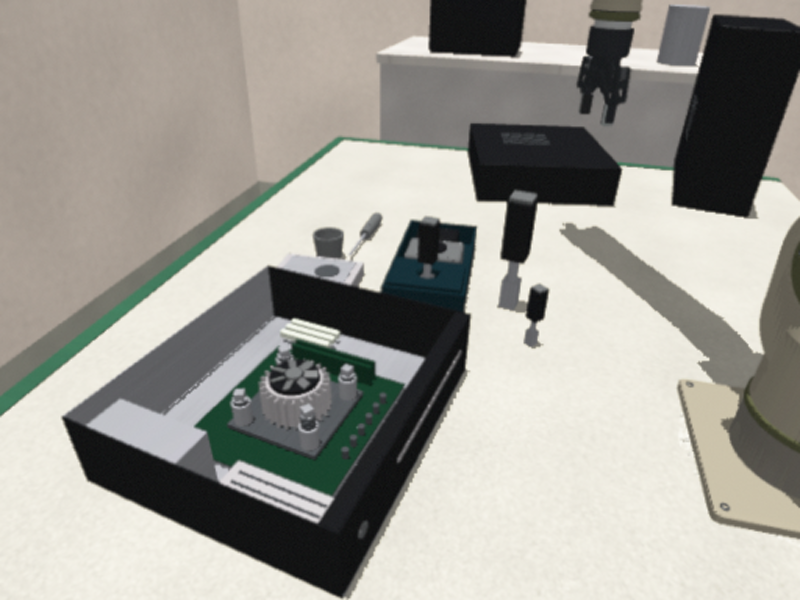

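Top view: the driver in the case pocket is at (510,320). The look-alikes are a larger loose driver at (528,422) and a small one at (443,455); I choose the pocketed one. The cooler is at (277,258) with four screws around it. Next I take close crops.

```bash
cat > h.py <<'E'
from workcell import *
import cv2,numpy as np
from scipy.spatial.transform import Rotation as R
def K(i): return np.array([[i['fx'],0,i['cx']],[0,i['fy'],i['cy']],[0,0,1.]])
def ray(n,u,v):
    i=camera_info(n); p=cv2.undistortPoints(np.array([[[u,v]]],float),K(i),i['D'])[0,0]
    return i['origin'],R.from_quat(i['rotation']).apply([p[0],p[1],1])
def atz(n,u,v,z):
    o,d=ray(n,u,v); return o+d*(z-o[2])/d[2]
def proj(n,P):
    i=camera_info(n); r=R.from_quat(i['rotation']).inv()
    return cv2.projectPoints(np.atleast_2d(P).astype(float),r.as_rotvec(),r.apply(-i['origin']),K(i),i['D'])[0][:,0]
def crop(n,im,x0,y0,w,h,s):
    c=cv2.resize(im[y0:y0+h,x0:x0+w],None,fx=s,fy=s,interpolation=cv2.INTER_CUBIC)[:,:,::-1].copy()
    for k in range(0,w,10): cv2.line(c,(k*s,0),(k*s,6 if k%50 else 14),(0,0,255),1)
    for k in range(0,h,10): cv2.line(c,(0,k*s),(6 if k%50 else 14,k*s),(0,0,255),1)
    return c
E
python3 - <<'E'
from h import *
t=camera("top");s=camera("side")
A=crop("top",t,140,130,80,75,5);B=crop("side",s,140,210,100,75,4)
C=crop("top",t,280,170,100,120,4)[:300];D=crop("side",s,240,115,110,100,4)[:300,:400]
A=A[:300]
cv2.imwrite("pics/c1.png",np.vstack([np.hstack([A[:300,:400],B[:300,:400]]),np.hstack([C[:300,:400],D])]))
print(atz("top",510/1.5625,318/1.5625,.142),atz("top",277/1.5625,258/1.5625,.075))
for u,v in[(256,226),(317,236),(240,285),(304,297)]: print(atz("top",u/1.5625,v/1.5625,.0645),atz("top",u/1.5625,v/1.5625,.075))
E
```

```text
[ 0.49654165 -0.23854258  0.142     ] [0.58628357 0.08481178 0.075     ]
[0.63623159 0.12061826 0.0645    ] [0.63308483 0.11833596 0.075     ]
[0.62331865 0.03062519 0.0645    ] [0.62030295 0.02925631 0.075     ]
[0.5477316  0.13768886 0.0645    ] [0.54548311 0.1352333  0.075     ]
[0.53269729 0.04455257 0.0645    ] [0.5306014  0.04304234 0.075     ]
```

View pics/c1.png

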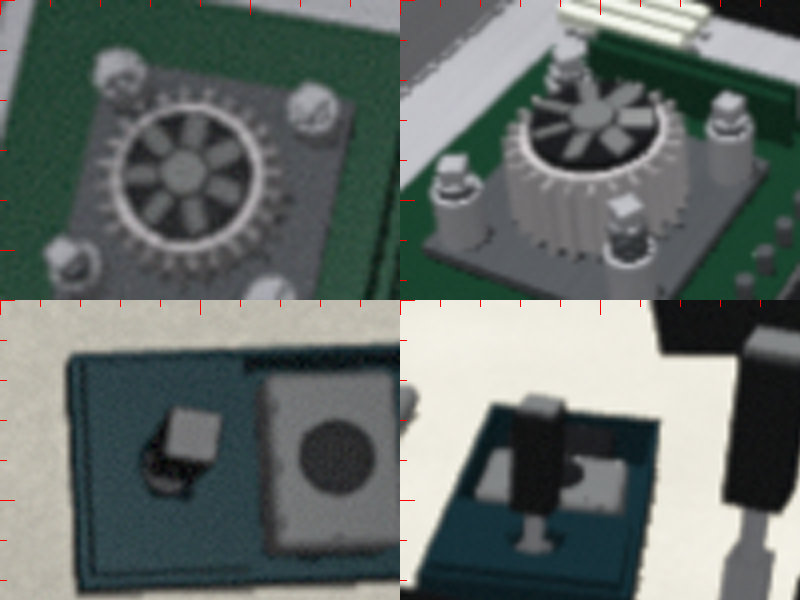

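Run:
```python
from h import *
from scipy.optimize import least_squares
obj=np.array([[46,46],[46,-46],[-46,46],[-46,-46.],[0,0]])/1000
# guess yaw: order far-left,far-right,near-left(standing)
z=np.array([.0645,.0645,.075,.0645,.075])
T={0:(163.6,143.6),1:(202.6,150.6),2:(152.4,180),4:(177,164.4)}
S={0:(153.25,250.75),1:(182.75,222.5),2:(197,261.25),3:(222.25,235.5)}
def f(p):
    c,s=np.cos(p[2]),np.sin(p[2]); P=np.c_[obj@np.array([[c,s],[-s,c]])+p[:2],z]
    a=proj("top",P);b=proj("side",P)
    return np.concatenate([a[k]-T[k] for k in T]+[b[k]-S[k] for k in S])
r=least_squares(f,[.586,.085,-.17]);print(r.x,np.degrees(r.x[2]),r.fun.round(1))
c,s=np.cos(r.x[2]),np.sin(r.x[2]);print("screw",obj[2]@np.array([[c,s],[-s,c]])+r.x[:2])
g=least_squares(lambda p:np.concatenate([proj("top",p)[0]-(328.5,203.5),proj("side",p)[0]-(275.75,141.25)]),[.5,-.24,.142]);print("drv top",g.x,g.fun)
q=np.array([(175,107),(222,111),(214,162),(167,154)])/4+[280,170]
Q=np.array([atz("top",*a,.145) for a in q]);print(Q,[np.degrees(np.arctan2(*(Q[(i+1)%4]-Q[i])[1::-1])) for i in range(4)])
# rack corner estimate (top rim z=.05) from crop C
for a in[(70,55),(82,290)]: print(atz("top",280+a[0]/4,170+a[1]/4,.05))
# screw head edges? pocket in top at z=.05
print(atz("top",280+165/4,170+165/4,.05))
print(R.from_quat(get_obs()['ee_rot']).as_matrix().round(3))
```

```text
[ 0.58660346  0.08681774 -0.17651435] -10.113527531358708 [-1.1 -0.6 -1.   0.2 -0.9  0.6 -0.6  0.6  0.3 -1.7 -0.2 -0.6 -0.6 -1.2
  0.5 -1. ]
screw [0.54939578 0.14018054]
drv top [ 0.49527275 -0.24315128  0.1411152 ] [ 0.06588711  0.75994994 -0.89220518 -0.20165993]
[[ 0.50998331 -0.23263422  0.145     ]
 [ 0.50855474 -0.25693664  0.145     ]
 [ 0.48190089 -0.25275024  0.145     ]
 [ 0.48541443 -0.22857346  0.145     ]] [np.float64(-93.36416760587588), np.float64(171.07372871581072), np.float64(81.73128126635943), np.float64(-9.38504054929995)]
[ 0.55664079 -0.18562305  0.05      ]
[ 0.42364493 -0.1939746   0.05      ]
[ 0.49498123 -0.239847    0.05      ]
[[ 0.916  0.402 -0.   ]
 [ 0.402 -0.916  0.001]
 [-0.    -0.001 -1.   ]]
```

```bash
cat >> h.py <<'E'
def plan(pos,yaw,n=None,p0=None,y0=None,g=1):
    """rows to bring a downward tool from its pose to pos / tool-x yaw (deg)"""
    o=get_obs(); M=R.from_quat(o['ee_rot']).as_matrix()
    p=o['position'] if p0 is None else np.array(p0); y=np.degrees(np.arctan2(M[1,0],M[0,0])) if y0 is None else y0
    d=np.array(pos)-p; dy=(yaw-y+180)%360-180
    m=max(np.abs(d[2])/.025,np.hypot(*d[:2])/.0245,abs(dy)/10.5); n=n or int(np.ceil(m))
    for k in range(n):
        a=np.radians(y+dy*k/n); c,s=np.cos(a),np.sin(a); st=d/n/.025
        print([[round(v,2) for v in (c*st[0]+s*st[1], s*st[0]-c*st[1], -st[2])],[0,0,round(-dy/n,1)],g])
def st():
    o=get_obs(); M=R.from_quat(o['ee_rot']).as_matrix()
    print(o['clock'],o['position'].round(4),"yaw",np.degrees(np.arctan2(M[1,0],M[0,0])).round(2),"tilt",M[:2,2].round(4),o['ft_force'].round(2),o['torque'].round(3),o['grip_width'],"j7",o['joint_pos'][6].round(2))
E
python3 -c "
from h import *
plan([.495,-.242,.20],82.5)"
```

```text
[[np.float64(0.84), np.float64(-0.48), np.float64(0.07)], [0, 0, np.float64(-3.5)], 1]
[[np.float64(0.86), np.float64(-0.43), np.float64(0.07)], [0, 0, np.float64(-3.5)], 1]
[[np.float64(0.89), np.float64(-0.38), np.float64(0.07)], [0, 0, np.float64(-3.5)], 1]
[[np.float64(0.91), np.float64(-0.32), np.float64(0.07)], [0, 0, np.float64(-3.5)], 1]
[[np.float64(0.93), np.float64(-0.27), np.float64(0.07)], [0, 0, np.float64(-3.5)], 1]
[[np.float64(0.94), np.float64(-0.21), np.float64(0.07)], [0, 0, np.float64(-3.5)], 1]
[[np.float64(0.95), np.float64(-0.15), np.float64(0.07)], [0, 0, np.float64(-3.5)], 1]
[[np.float64(0.96), np.float64(-0.09), np.float64(0.07)], [0, 0, np.float64(-3.5)], 1]
[[np.float64(0.96), np.float64(-0.04), np.float64(0.07)], [0, 0, np.float64(-3.5)], 1]
[[np.float64(0.97), np.float64(0.02), np.float64(0.07)], [0, 0, np.float64(-3.5)], 1]
[[np.float64(0.96), np.float64(0.08), np.float64(0.07)], [0, 0, np.float64(-3.5)], 1]
[[np.float64(0.96), np.float64(0.14), np.float64(0.07)], [0, 0, np.float64(-3.5)], 1]
[[np.float64(0.95), np.float64(0.2), np.float64(0.07)], [0, 0, np.float64(-3.5)], 1]
[[np.float64(0.93), np.float64(0.25), np.float64(0.07)], [0, 0, np.float64(-3.5)], 1]
[[np.float64(0.92), np.float64(0.31), np.float64(0.07)], [0, 0, np.float64(-3.5)], 1]
[[np.float64(0.89), np.float64(0.36), np.float64(0.07)], [0, 0, np.float64(-3.5)], 1]
[[np.float64(0.87), np.float64(0.42), np.float64(0.07)], [0, 0, np.float64(-3.5)], 1]
```

Emit:
move_arm:
  moves:
    - [[0.84, -0.48, 0.0], [0, 0, -3.5], 1]
    - [[0.86, -0.43, 0.0], [0, 0, -3.5], 1]
    - [[0.89, -0.38, 0.0], [0, 0, -3.5], 1]
    - [[0.91, -0.32, 0.0], [0, 0, -3.5], 1]
    - [[0.93, -0.27, 0.0], [0, 0, -3.5], 1]

```text
clock: 0.82
position: [0.3239, -0.4734, 0.2314]
ee_rot: [0.935, 0.354, 0.0, 0.0]
ft_force: [0.2, -0.2, 0.1]
grip_width: 0.998
```

Emit:
move_arm:
  moves:
    - [[0.94, -0.21, 0.0], [0, 0, -3.5], 1]
    - [[0.95, -0.15, 0.0], [0, 0, -3.5], 1]
    - [[0.96, -0.09, 0.0], [0, 0, -3.5], 1]
    - [[0.96, -0.04, 0.0], [0, 0, -3.5], 1]
    - [[0.97, 0.02, 0.0], [0, 0, -3.5], 1]

```text
clock: 1.45
position: [0.3948, -0.3764, 0.2313]
ee_rot: [0.871, 0.492, -0.0, 0.0]
ft_force: [0.4, 0.3, 0.1]
grip_width: 1.003
```

Emit:
move_arm:
  moves:
    - [[0.96, 0.08, 0.1], [0, 0, -3.5], 1]
    - [[0.96, 0.14, 0.1], [0, 0, -3.5], 1]
    - [[0.95, 0.2, 0.1], [0, 0, -3.5], 1]
    - [[0.93, 0.25, 0.2], [0, 0, -3.5], 1]
    - [[0.92, 0.31, 0.2], [0, 0, -3.5], 1]

```text
clock: 2.08
position: [0.4659, -0.2785, 0.2134]
ee_rot: [0.786, 0.619, -0.0, -0.0]
ft_force: [0.2, -0.1, 0.2]
grip_width: 1.006
```

Emit:
move_arm:
  moves:
    - [[0.89, 0.36, 0.2], [0, 0, -3.5], 1]
    - [[0.87, 0.42, 0.2], [0, 0, -3.5], 1]
    - [[0, 0, 0], [0, 0, 0], 1]

```text
clock: 2.45
position: [0.4945, -0.2383, 0.2032]
ee_rot: [0.746, 0.666, 0.0, -0.0]
ft_force: [-0.6, -0.2, 0.0]
grip_width: 1.001
```

Run:
```python
from h import *
st()
t=camera("top");s=camera("side")
A=crop("top",t,270,160,100,100,4);B=crop("side",s,220,80,100,100,4)
cv2.imwrite("pics/c2.png",np.hstack([A,B]))
o=get_obs()['position']; print(proj("top",o),proj("side",o))
```

```text
2.45 [ 0.4945 -0.2383  0.2032] yaw 83.52 tilt [-0.0002  0.0011] [-0.57 -0.15  0.03] [-0.039  0.017 -0.019] 1.0007342157745591 j7 0.18
[[332.06784955 199.67081812]] [[276.70423718 117.13320943]]
```

View pics/c2.png

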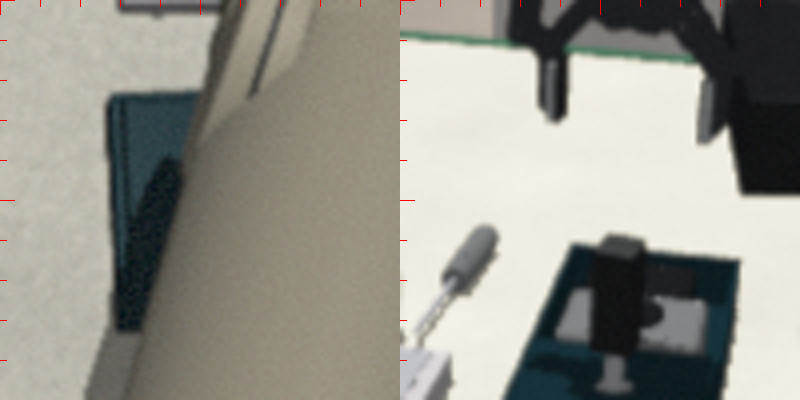

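Emit:
move_arm:
  moves:
    - [[-0.14, 0.05, 0.5], [0, 0, 1], 1]
    - [[0, 0, 1], [0, 0, 0], 1]
    - [[0, 0, 1], [0, 0, 0], 1]
    - [[0, 0, 1], [0, 0, 0], 1]
    - [[0, 0, 0.6], [0, 0, 0], 1]

```text
clock: 3.18
position: [0.493, -0.2451, 0.0995]
ee_rot: [0.754, 0.657, -0.0, -0.001]
ft_force: [1.2, -0.9, -0.2]
grip_width: 0.998
```

Emit:
move_arm:
  moves:
    - [[0, 0, 0.4], [0, 0, 0], 1]
    - [[0, 0, 0], [0, 0, 0], 0.5]
    - [[0, 0, 0], [0, 0, 0], 0.2]
    - [[0, 0, 0], [0, 0, 0], 0.0]
    - [[0, 0, 0], [0, 0, 0], 0.0]
  squeeze: 60

```text
clock: 3.8
position: [0.4947, -0.2447, 0.0921]
ee_rot: [0.754, 0.657, 0.0, 0.001]
ft_force: [0.1, -0.8, 2.8]
grip_width: 0.32
```

Emit:
move_arm:
  moves:
    - [[0, 0, 0], [0, 0, 0], 0]
    - [[0, 0, 0], [0, 0, 0], 0]

```text
clock: 4.05
position: [0.4947, -0.2448, 0.0921]
ee_rot: [0.754, 0.657, 0.0, 0.001]
ft_force: [0.7, -0.2, 6.4]
grip_width: 0.32
```

```bash
python3 -c "
from h import *
st()"
```

```text
4.05 [ 0.4947 -0.2448  0.0921] yaw 82.21 tilt [ 0.0014 -0.0008] [ 0.7  -0.24  6.43] [-0.027 -0.121  0.003] 0.319526351291197 j7 0.12
```

```bash
python3 -c "
from h import *
plan([.549,.140,.217],82.2,p0=[.4947,-.2448,.217],g=0)"|tail -1
```

```text
[[np.float64(0.97), np.float64(0.0), np.float64(-0.0)], [0, 0, np.float64(0.0)], 0]
```

Emit:
move_arm:
  moves:
    - [[0, 0, -0.5], [0, 0, 0], 0]
    - [[0, 0, -1], [0, 0, 0], 0]
    - [[0, 0, -1], [0, 0, 0], 0]
    - [[0, 0, -1], [0, 0, 0], 0]
    - [[0, 0, -1], [0, 0, 0], 0]

```text
clock: 4.68
position: [0.4936, -0.2442, 0.2048]
ee_rot: [0.753, 0.657, -0.0, -0.0]
ft_force: [-0.6, -0.1, -2.2]
grip_width: 0.321
```

Emit:
move_arm:
  moves:
    - [[0, 0, -0.5], [0, 0, 0], 0]
    - [[0, 0, 0], [0, 0, 0], 0]

```text
clock: 4.92
position: [0.4942, -0.2445, 0.2168]
ee_rot: [0.754, 0.657, 0.0, 0.0]
ft_force: [-0.6, -0.0, -2.9]
grip_width: 0.326
```

Run:
```python
from h import *
st()
s=camera("side")
cv2.imwrite("pics/c3.png",np.hstack([crop("side",s,230,40,90,130,5)[:600,:400],crop("side",s,180,235,40,60,10)[:600,:400]]))
```

```text
4.925 [ 0.4942 -0.2445  0.2168] yaw 82.21 tilt [ 0.0007 -0.0005] [-0.64 -0.03 -2.91] [-0.043  0.017  0.014] 0.32572773575191366 j7 0.17
```

View pics/c3.png

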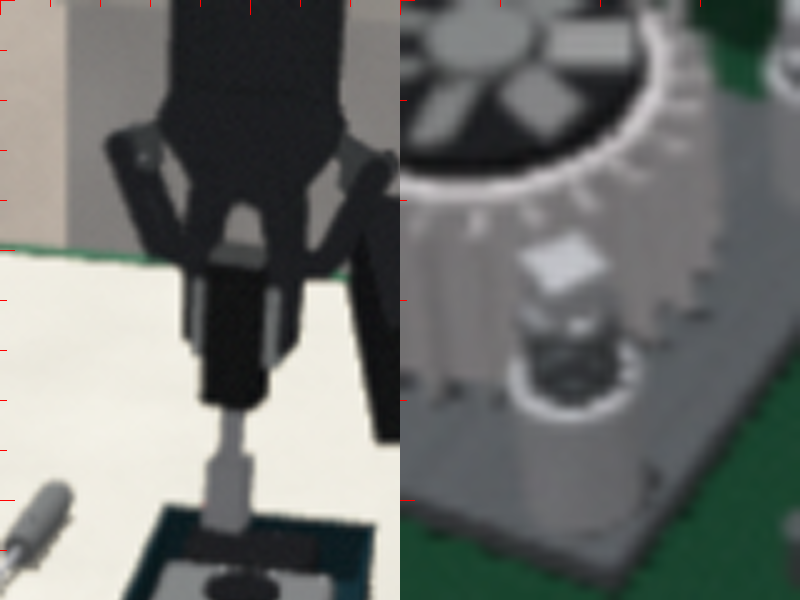

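Run:
```python
from h import *
q=[(192.0,259.3),(198.5,258.3),(201,261.3),(194.6,264.3)]
Q=np.array([atz("side",*a,.075)[:2] for a in q]);print(Q,Q.mean(0))
for i in range(4):
    d=Q[(i+1)%4]-Q[i];print(np.hypot(*d)*1e3,np.degrees(np.arctan2(d[1],d[0]))%90)
# fit square 11mm
from scipy.optimize import least_squares
def f(p):
    a=p[2]+np.arange(4)*np.pi/2; P=np.c_[p[0]+.00778*np.cos(a),p[1]+.00778*np.sin(a),np.full(4,.075)]
    return (proj("side",P)-q).ravel()
for a0 in range(0,360,45):
    r=least_squares(f,[*Q.mean(0),np.radians(a0)]);print(r.x,(np.degrees(r.x[2])+45)%90,r.cost)
```

```text
[[0.55725964 0.14059263]
 [0.54754771 0.13523386]
 [0.54066069 0.14103441]
 [0.54826285 0.15078369]] [0.54843272 0.14191115]
11.09224824909889 28.888647854873653
9.004292917988671 49.89444418899734
12.362892845639696 52.05411968541355
13.594116254203243 41.43846638721821
[0.54849737 0.14176715 0.94787818] 9.30941922397517 39.724542246352435
[0.54849737 0.14176715 0.94790709] 9.311075609598873 39.724542171921165
[0.54849737 0.14176716 0.9481081 ] 9.322592639532743 39.724542257449656
[0.54849737 0.14176716 0.94811369] 9.322912874830763 39.72454227489565
[0.54849737 0.14176715 0.94806742] 9.320261966007592 39.72454215503921
[0.54849737 0.14176716 0.94807172] 9.320508487933722 39.724542163828865
[0.54849737 0.14176715 7.23108966] 9.310918685428817 39.72454217803745
[0.54849737 0.14176715 7.23106873] 9.309719736583986 39.72454223122855
```

Emit:
move_arm:
  moves:
    - [[0.97, 0, 0], [0, 0, 0], 0]
    - [[0.97, 0, 0], [0, 0, 0], 0]
    - [[0.97, 0, 0], [0, 0, 0], 0]
    - [[0.97, 0, 0], [0, 0, 0], 0]
    - [[0.97, 0, 0], [0, 0, 0], 0]

```text
clock: 5.6
position: [0.5099, -0.1234, 0.215]
ee_rot: [0.753, 0.657, -0.001, -0.001]
ft_force: [0.0, -0.2, -2.3]
grip_width: 0.32
```

Emit:
move_arm:
  moves:
    - [[0.97, 0, 0], [0, 0, 0], 0]
    - [[0.97, 0, 0], [0, 0, 0], 0]
    - [[0.97, 0, 0], [0, 0, 0], 0]
    - [[0.97, 0, 0], [0, 0, 0], 0]
    - [[0.97, 0, 0], [0, 0, 0], 0]

```text
clock: 6.22
position: [0.5264, -0.0035, 0.215]
ee_rot: [0.754, 0.657, -0.001, -0.001]
ft_force: [0.3, -0.2, -2.8]
grip_width: 0.323
```

Emit:
move_arm:
  moves:
    - [[0.97, 0, 0], [0, 0, 0], 0]
    - [[0.97, 0, 0], [0, 0, 0], 0]
    - [[0.97, 0, 0], [0, 0, 0], 0]
    - [[0.97, 0, 0], [0, 0, 0], 0]
    - [[0.97, 0, 0], [0, 0, 0], 0]

```text
clock: 6.85
position: [0.5428, 0.1165, 0.2149]
ee_rot: [0.754, 0.657, -0.001, -0.001]
ft_force: [-0.5, -0.8, -2.4]
grip_width: 0.324
```

```bash
python3 -c "
from h import *
st()
plan([.5485,.1405,.20],133,n=6,g=0)
print(atz('top',152.4,180,.075))"
```

```text
6.85 [0.5428 0.1165 0.2149] yaw 82.21 tilt [-0.0021 -0.0003] [-0.47 -0.85 -2.42] [ 0.05   0.013 -0.016] 0.32424259518581405 j7 -0.56
[[np.float64(0.16), np.float64(0.02), np.float64(0.1)], [0, 0, np.float64(-8.5)], 0]
[[np.float64(0.16), np.float64(0.04), np.float64(0.1)], [0, 0, np.float64(-8.5)], 0]
[[np.float64(0.15), np.float64(0.06), np.float64(0.1)], [0, 0, np.float64(-8.5)], 0]
[[np.float64(0.14), np.float64(0.08), np.float64(0.1)], [0, 0, np.float64(-8.5)], 0]
[[np.float64(0.13), np.float64(0.1), np.float64(0.1)], [0, 0, np.float64(-8.5)], 0]
[[np.float64(0.11), np.float64(0.12), np.float64(0.1)], [0, 0, np.float64(-8.5)], 0]
[0.5508585  0.13831384 0.075     ]
```

Emit:
move_arm:
  moves:
    - [[0.16, 0.02, 0.1], [0, 0, -8.5], 0]
    - [[0.16, 0.04, 0.1], [0, 0, -8.5], 0]
    - [[0.15, 0.06, 0.1], [0, 0, -8.5], 0]
    - [[0.14, 0.08, 0.1], [0, 0, -8.5], 0]
    - [[0.1, 0.1, 0.2], [0, 0, -8.5], 0]

```text
clock: 7.48
position: [0.5477, 0.1351, 0.2]
ee_rot: [0.462, 0.887, -0.001, -0.001]
ft_force: [0.4, -0.8, -2.1]
grip_width: 0.321
```

Emit:
move_arm:
  moves:
    - [[0.05, 0.1, 0.4], [0, 0, -8.5], 0]
    - [[0, 0, 0.2], [0, 0, 0], 0]
    - [[0, 0, 0], [0, 0, 0], 0]

```text
clock: 7.85
position: [0.5491, 0.1372, 0.1854]
ee_rot: [0.399, 0.917, -0.0, -0.001]
ft_force: [-0.1, -0.2, -1.6]
grip_width: 0.318
```

Run:
```python
from h import *
st()
t=camera("top");s=camera("side")
cv2.imwrite("pics/c4.png",np.hstack([crop("side",s,170,200,50,75,8)[:600,:400],crop("top",t,130,150,50,75,8)[:600,:400]]))
p=get_obs()['position']
for z in(.0,): 
  m=p-[0,0,.082]; print(m,proj("side",m),proj("top",m),proj("side",[.549,.1405,.075]),proj("top",[.549,.1405,.075]))
```

```text
7.85 [0.5491 0.1372 0.1854] yaw 133.02 tilt [-0.0016 -0.0002] [-0.11 -0.16 -1.59] [-0.038 -0.072  0.013] 0.31752389399668807 j7 0.24
[0.54958596 0.13739624 0.10427516] [[195.73424266 245.71128527]] [[149.81858325 177.60270481]] [[196.53376887 260.17109865]] [[151.36779264 180.79182919]]
```

View pics/c4.png

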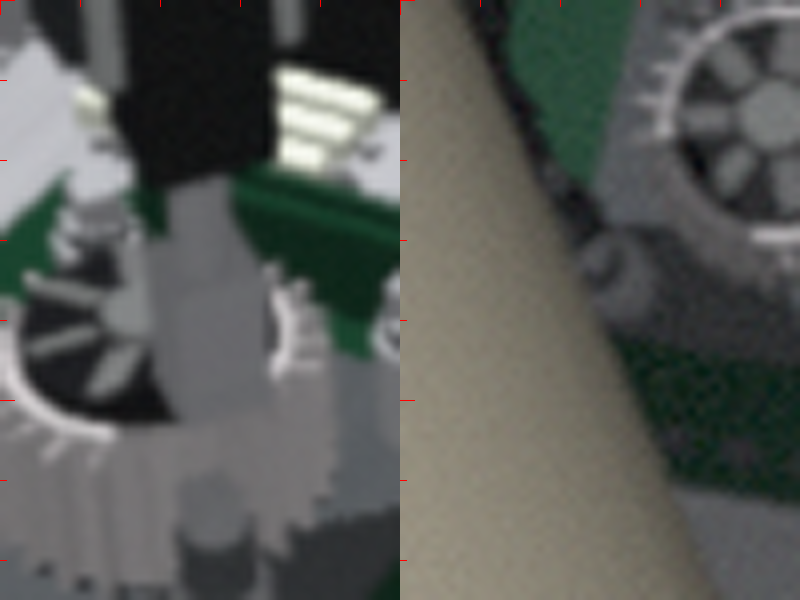

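Run:
```python
from h import *
from scipy.optimize import least_squares
p=get_obs()['position']
def cor(d,half,h,yaw,dx,dy):
    a=np.radians(yaw+45+90*np.arange(4)); return np.c_[p[0]+dx+half*2**.5*np.cos(a),p[1]+dy+half*2**.5*np.sin(a),np.full(4,p[2]-d+h)]
for d in(.082,.087):
  for nm,P in(("sock",cor(d,.0095,0,133,0,0)),("hand",cor(d,.014,.062,133,0,0))):
    print(d,nm,((proj("side",P)-[170,200])*8).round(0).tolist())
```

```text
0.082 sock [[265.0, 379.0], [232.0, 326.0], [147.0, 353.0], [178.0, 406.0]]
0.082 hand [[277.0, 141.0], [226.0, 69.0], [93.0, 105.0], [141.0, 180.0]]
0.087 sock [[267.0, 397.0], [234.0, 345.0], [149.0, 371.0], [180.0, 425.0]]
0.087 hand [[279.0, 162.0], [227.0, 89.0], [95.0, 125.0], [143.0, 201.0]]
```

Emit:
move_arm:
  moves:
    - [[0.03, 0.03, 0.3], [0, 0, 0], 0]
    - [[0, 0, 0.35], [0, 0, 0], 0]
    - [[0, 0, 0], [0, 0, 0], 0]

```text
clock: 8.32
position: [0.5491, 0.1383, 0.169]
ee_rot: [0.397, 0.918, -0.0, -0.001]
ft_force: [0.2, 0.8, -2.6]
grip_width: 0.32
```

Run:
```python
from h import *
st()
s=np.mean([camera("side").astype(float) for _ in range(6)],0)
s=np.clip(s*1.6,0,255).astype(np.uint8)
cv2.imwrite("pics/c5.png",crop("side",s,175,225,44,50,12))
p=get_obs()['position']
a=np.radians(133+45+90*np.arange(4))
for d in(.082,.0855):
  P=np.c_[p[0]+.01344*np.cos(a),p[1]+.01344*np.sin(a),np.full(4,p[2]-d)]; print(((proj("side",P)-[175,225])*12).round(0).tolist())
```

```text
8.325 [0.5491 0.1383 0.169 ] yaw 133.2 tilt [-0.0015 -0.0004] [ 0.17  0.77 -2.62] [ 0.01   0.041 -0.09 ] 0.3198296937438642 j7 0.23
[[340.0, 361.0], [291.0, 281.0], [165.0, 322.0], [211.0, 403.0]]
[[342.0, 380.0], [292.0, 300.0], [166.0, 341.0], [213.0, 422.0]]
```

View pics/c5.png

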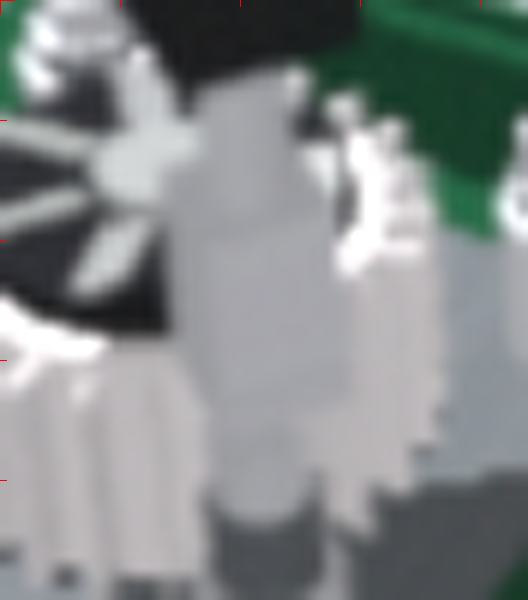

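Emit:
move_arm:
  moves:
    - [[0.05, 0.04, 0.2], [0, 0, 0], 0]
    - [[0, 0, 0.1], [0, 0, 0], 0]
    - [[0, 0, 0], [0, 0, 0], 0]

```text
clock: 9.0
position: [0.5493, 0.1402, 0.1622]
ee_rot: [0.397, 0.918, -0.0, -0.0]
ft_force: [0.5, -0.2, -2.1]
grip_width: 0.325
```

Emit:
move_arm:
  moves:
    - [[0, 0, 0.1], [0, 0, 0], 0]
    - [[0, 0, 0], [0, 0, 0], 0]

```text
clock: 9.25
position: [0.5495, 0.1401, 0.1599]
ee_rot: [0.397, 0.918, -0.0, -0.0]
ft_force: [-0.2, -0.1, -1.3]
grip_width: 0.318
```

Emit:
move_arm:
  moves:
    - [[0, 0, 0.08], [0, 0, 0], 0]
    - [[0, 0, 0], [0, 0, 0], 0]

```text
clock: 9.5
position: [0.5495, 0.1401, 0.1579]
ee_rot: [0.397, 0.918, -0.0, -0.0]
ft_force: [-1.0, 0.1, -2.3]
grip_width: 0.32
```

```bash
python3 -c "
from h import *
st()"
```

```text
9.5 [0.5495 0.1401 0.1579] yaw 133.21 tilt [-0.0001 -0.0001] [-1.05  0.1  -2.26] [-0.008 -0.035 -0.023] 0.31972128636274055 j7 0.22
```

Emit:
move_arm:
  moves:
    - [[0, 0, 0.06], [0, 0, 0], 0]
    - [[0, 0, 0], [0, 0, 0], 0]

```text
clock: 9.75
position: [0.5497, 0.1402, 0.1567]
ee_rot: [0.397, 0.918, 0.0, 0.0]
ft_force: [0.7, 0.5, -0.2]
grip_width: 0.322
```

Emit:
move_arm:
  moves:
    - [[0, 0, 0.06], [0, 0, 0], 0]
    - [[0, 0, 0], [0, 0, 0], 0]

```text
clock: 10.0
position: [0.5496, 0.1402, 0.1551]
ee_rot: [0.397, 0.918, 0.0, 0.0]
ft_force: [0.3, -0.1, 0.6]
grip_width: 0.319
```

```bash
python3 -c "
from h import *
st()"
```

```text
10.0 [0.5496 0.1402 0.1551] yaw 133.21 tilt [ 0.0004 -0.    ] [ 0.31 -0.08  0.58] [-0.036  0.002 -0.005] 0.3187342911348173 j7 0.22
```

Emit:
move_arm:
  moves:
    - [[0, 0, 0], [0, 0, -5], 0]
    - [[0, 0, 0], [0, 0, 0], 0]

```text
clock: 10.25
position: [0.5496, 0.1401, 0.1551]
ee_rot: [0.357, 0.934, 0.0, 0.0]
ft_force: [0.5, -0.2, 1.2]
grip_width: 0.319
```

Emit:
move_arm:
  moves:
    - [[0, 0, 0], [0, 0, -5], 0]
    - [[0, 0, 0], [0, 0, 0], 0]

```text
clock: 10.5
position: [0.5496, 0.1401, 0.1551]
ee_rot: [0.317, 0.949, -0.0, 0.0]
ft_force: [-0.6, -1.0, 0.7]
grip_width: 0.318
```

Emit:
move_arm:
  moves:
    - [[0, 0, 0], [0, 0, -5], 0]
    - [[0, 0, 0], [0, 0, 0], 0]

```text
clock: 10.75
position: [0.5495, 0.1401, 0.155]
ee_rot: [0.275, 0.961, -0.0, 0.0]
ft_force: [0.4, -0.4, 1.1]
grip_width: 0.321
```

```bash
python3 -c "
from h import *
st()"
```

```text
10.75 [0.5495 0.1401 0.155 ] yaw 148.04 tilt [-0. -0.] [ 0.45 -0.42  1.06] [-0.23   0.064  0.017] 0.32135056566569137 j7 0.46
```

Run:
```python
from h import *
from scipy.optimize import least_squares
q=[(192.0,259.3),(198.5,258.3),(201,261.3),(194.6,264.3)]
def f(p):
    a=p[2]-np.arange(4)*np.pi/2; P=np.c_[p[0]+.00778*np.cos(a),p[1]+.00778*np.sin(a),np.full(4,.075)]
    return (proj("side",P)-q).ravel()
for a0 in(0,30):
    r=least_squares(f,[.548,.141,np.radians(a0)]);print(r.x,(np.degrees(r.x[2])+45)%90,r.fun.round(2))
# optimise the head's pose photometrically in the first side picture (bright top facet) 
im=cv2.imread("pics/side0.png").astype(float).mean(2)
x0,y0=int(188*1.5625),int(254*1.5625)
c=im[y0:y0+22,x0:x0+26]; print(c.astype(int))
```

```text
[ 0.54842873  0.14191854 -0.02690877] 43.458241008620114 [ 0.32  0.55 -0.12 -0.49 -0.24  0.43  0.04 -0.48]
[ 0.54842873  0.14191854 -0.02690909] 43.458222453515766 [ 0.32  0.55 -0.12 -0.49 -0.24  0.43  0.04 -0.48]
[[169 173 183 193 198 199 195 193 184 174 170 160 149 136 137 149 146 132
  119 111 110 111 115 119 123 124]
 [180 181 182 182 183 179 172 166 156 146 142 135 128 121 129 146 153 146
  130 117 111 110 113 117 117 117]
 [161 161 160 158 156 152 149 150 143 132 126 119 117 114 122 135 149 152
  140 125 114 111 112 115 115 114]
 [141 139 135 131 129 127 131 142 144 136 125 117 115 114 117 123 137 145
  139 127 116 112 113 115 115 114]
 [151 142 130 121 121 120 128 144 153 149 135 121 115 114 115 118 124 129
  127 121 114 111 113 116 115 113]
 [159 146 129 117 118 117 122 134 146 148 137 122 115 114 114 114 115 116
  117 115 113 111 113 115 115 114]
 [157 144 128 118 119 117 118 123 131 136 130 122 116 118 121 122 119 116
  114 113 113 112 113 114 115 115]
 [145 134 124 117 118 118 118 117 120 124 122 119 119 126 137 142 135 123
  117 112 112 112 112 113 114 114]
 [129 122 118 
[... 812 characters left out ...]
54 139 125
  116 109 108 109 112 115 115 115]
 [114 113 112 114 117 118 115 110 105 112 136 157 162 154 138 124 114 106
  103 100 101 103 108 112 114 115]
 [114 113 112 114 117 117 116 113 108 108 118 126 127 122 113 106 102 101
  101  98  97  99 103 109 113 115]
 [114 111 112 115 116 116 116 118 117 112 110 110 110 108 105 102 100  99
  101  98  96  97 103 109 112 116]
 [115 112 113 115 116 115 117 124 129 126 114 105 101 101 101 101 101 102
  105 100  93  92  98 107 112 116]
 [115 112 113 115 116 113 115 123 133 134 124 111 103 102 106 111 112 111
  111  99  87  84  91 104 112 116]
 [114 112 112 114 115 109 105 108 121 131 127 117 108 104 117 139 146 135
  117  95  79  75  85 102 111 116]]
```

Run:
```python
from h import *
from scipy.optimize import minimize
im=cv2.imread("pics/side0.png").astype(float).mean(2)
x0,y0=293,403; c=im[y0:y0+11,x0+4:x0+24]; x0+=4
def ren(p,sg):
    a=p[2]+np.arange(4)*np.pi/2; P=np.c_[p[0]+.00778*np.cos(a),p[1]+.00778*np.sin(a),np.full(4,.075)]
    u=((proj("side",P)+.5)*1.5625-.5-[x0,y0-6]+.5)*16
    m=np.zeros((24*16,20*16)); cv2.fillPoly(m,[np.round(u).astype(int)],1.)
    m=cv2.GaussianBlur(m,(0,0),sg*16); return cv2.resize(m,(20,24),interpolation=cv2.INTER_AREA)[6:17]
def cost(p,full=0):
    m=ren(p,1.3); A=np.c_[m.ravel(),np.ones(m.size)]; s,*_=np.linalg.lstsq(A,c.ravel(),rcond=None); return ((A@s-c.ravel())**2).mean()
for a in range(-45,45,10):
    r=minimize(cost,[.5485,.1415,np.radians(a)],method="Nelder-Mead",options=dict(initial_simplex=[[.5485,.1415,np.radians(a)],[.5505,.1415,np.radians(a)],[.5485,.1435,np.radians(a)],[.5485,.1415,np.radians(a+8)]]))
    print(a,r.x[:2].round(4),(np.degrees(r.x[2])+45)%90,r.fun)
```

```text
-45 [0.5496 0.142 ] 52.23478976354997 34.62734003894196
-35 [0.5496 0.142 ] 51.67951090124227 34.41072853460926
-25 [0.5496 0.142 ] 52.55419730627895 34.57052734480329
-15 [0.5496 0.142 ] 52.53226795961516 34.320422026534345
-5 [0.5496 0.142 ] 51.09919439829899 34.52102298739113
5 [0.5496 0.142 ] 50.12145339032248 34.925857467794486
15 [0.5497 0.1421] 54.929981859333466 36.02644735136556
25 [0.5496 0.142 ] 52.6275525231013 34.44995811516791
35 [0.5496 0.142 ] 50.9392986434322 34.52102298739113
```

Emit:
move_arm:
  moves:
    - [[0, 0, 0], [0, 0, 5.5], 0]
    - [[0, 0, 0], [0, 0, 0], 0]

```text
clock: 11.0
position: [0.5496, 0.1403, 0.1551]
ee_rot: [0.321, 0.947, 0.0, 0.0]
ft_force: [-0.6, 0.8, -0.0]
grip_width: 0.321
```

Run:
```python
from h import *
st()
s=np.mean([camera("side").astype(float) for _ in range(6)],0)
np.save("s6.npy",s)
b=np.clip(s*1.8-40,0,255).astype(np.uint8)
p=get_obs()['position'];yaw=142.5
c=crop("side",b,170,215,50,60,10)
def box(half,z,col):
    a=np.radians(yaw+45+90*np.arange(4)); P=np.c_[p[0]+half*2**.5*np.cos(a),p[1]+half*2**.5*np.sin(a),np.full(4,z)]
    u=(proj("side",P)+.5-[170,215])*10; return u.round().astype(int)
d=c.copy()
for h,z in((.0095,p[2]-.082),(.014,p[2]-.020)): cv2.polylines(d,[box(h,z,0)],True,(0,0,255),1)
cv2.imwrite("pics/c6.png",np.hstack([c[:,100:],d[:,100:]]))
```

```text
11.0 [0.5496 0.1403 0.1551] yaw 142.57 tilt [0.0003 0.    ] [-0.61  0.84 -0.03] [-0.076 -0.057 -0.018] 0.32065943531273705 j7 0.37
```

View pics/c6.png

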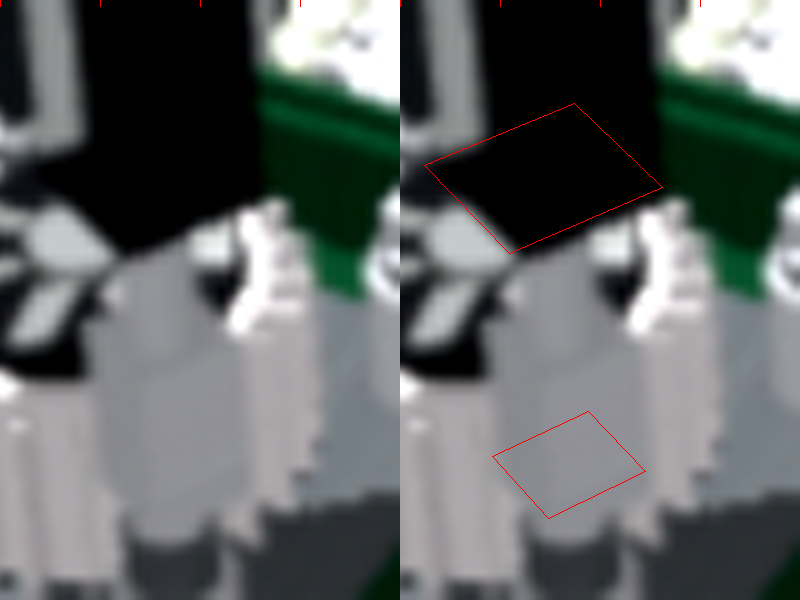

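Emit:
move_arm:
  moves:
    - [[-0.02, 0.05, 0], [0, 0, 0], 0]
    - [[0, 0, 0], [0, 0, 0], 0]

```text
clock: 11.55
position: [0.5505, 0.1408, 0.1549]
ee_rot: [0.32, 0.948, -0.0, -0.0]
ft_force: [-1.0, -0.4, 1.1]
grip_width: 0.316
```

Emit:
move_arm:
  moves:
    - [[0, 0, 0], [0, 0, -4], 0]
    - [[0, 0, 0], [0, 0, 0], 0]

```text
clock: 11.8
position: [0.5505, 0.1407, 0.1549]
ee_rot: [0.287, 0.958, -0.0, -0.0]
ft_force: [-1.1, -0.7, 0.3]
grip_width: 0.319
```

Emit:
move_arm:
  moves:
    - [[0, 0, 0], [0, 0, -4], 0]
    - [[0, 0, 0], [0, 0, 0], 0]

```text
clock: 12.05
position: [0.5506, 0.1408, 0.155]
ee_rot: [0.254, 0.967, -0.0, -0.0]
ft_force: [-1.2, 0.2, 1.8]
grip_width: 0.322
```

```bash
python3 -c "
from h import *
st()"
```

```text
12.05 [0.5506 0.1408 0.155 ] yaw 150.61 tilt [-0.0002 -0.0001] [-1.23  0.19  1.78] [-0.298  0.349  0.016] 0.3220673221177068 j7 0.5
```

Emit:
move_arm:
  moves:
    - [[0, 0, 0], [0, 0, 5.3], 0]
    - [[0, 0, 0.04], [0, 0, 5.3], 0]
    - [[0, 0, 0], [0, 0, 0], 0]

```text
clock: 12.42
position: [0.5509, 0.1411, 0.1542]
ee_rot: [0.342, 0.94, 0.0, 0.0]
ft_force: [-1.1, -0.1, 1.1]
grip_width: 0.323
```

```bash
cat >> h.py <<'E'
def avg(n=6):
    F=[]
    for _ in range(n):
        camera("side"); o=get_obs(); F.append(np.r_[o['ft_force'],o['torque']])
    st(); print("mean",np.mean(F,0).round(2),"sd",np.std(F,0).round(2))
E
python3 -c "
from h import *
avg()"
```

```text
12.725 [0.5508 0.141  0.1542] yaw 140.14 tilt [0.0004 0.0002] [0.12 0.46 2.2 ] [ 0.086 -0.223  0.042] 0.31540042060699824 j7 0.33
mean [ 0.71  0.29  1.4   0.02 -0.1   0.  ] sd [0.52 0.51 0.66 0.03 0.07 0.03]
```

Emit:
move_arm:
  moves:
    - [[-0.04, 0, 0], [0, 0, 0], 0]
    - [[0, 0, 0], [0, 0, 0], 0]

```text
clock: 12.98
position: [0.5513, 0.1405, 0.154]
ee_rot: [0.341, 0.94, 0.0, -0.0]
ft_force: [-0.3, 2.2, 0.7]
grip_width: 0.322
```

Emit:
move_arm:
  moves:
    - [[0, -0.04, 0], [0, 0, 0], 0]
    - [[0, 0, 0], [0, 0, 0], 0]

```text
clock: 13.22
position: [0.5509, 0.1396, 0.1542]
ee_rot: [0.341, 0.94, 0.0, 0.0]
ft_force: [0.3, 1.3, 1.3]
grip_width: 0.319
```

Emit:
move_arm:
  moves:
    - [[0.04, 0, 0], [0, 0, 0], 0]
    - [[0, 0, 0], [0, 0, 0], 0]

```text
clock: 13.48
position: [0.5503, 0.14, 0.1542]
ee_rot: [0.341, 0.94, 0.0, 0.0]
ft_force: [1.3, 1.2, 1.4]
grip_width: 0.327
```

Emit:
move_arm:
  moves:
    - [[0.04, 0, 0], [0, 0, 0], 0]
    - [[0, 0, 0], [0, 0, 0], 0]

```text
clock: 13.72
position: [0.5494, 0.1403, 0.1541]
ee_rot: [0.341, 0.94, -0.0, 0.0]
ft_force: [1.5, -0.1, 0.9]
grip_width: 0.321
```

Emit:
move_arm:
  moves:
    - [[0, 0.04, 0], [0, 0, 0], 0]
    - [[0, 0, 0], [0, 0, 0], 0]

```text
clock: 13.98
position: [0.5498, 0.141, 0.1539]
ee_rot: [0.341, 0.94, -0.001, -0.0]
ft_force: [0.8, -1.8, 1.8]
grip_width: 0.319
```

Emit:
move_arm:
  moves:
    - [[-0.02, -0.01, 0], [0, 0, 6], 0]
    - [[0, 0, 0], [0, 0, 0], 0]

```text
clock: 14.22
position: [0.55, 0.141, 0.154]
ee_rot: [0.39, 0.921, -0.0, -0.0]
ft_force: [1.5, 0.1, 0.9]
grip_width: 0.318
```

Emit:
move_arm:
  moves:
    - [[0, 0, 0], [0, 0, 6], 0]
    - [[0, 0, 0], [0, 0, 0], 0]

```text
clock: 14.48
position: [0.55, 0.1412, 0.154]
ee_rot: [0.436, 0.9, -0.0, -0.0]
ft_force: [0.1, 0.4, 1.6]
grip_width: 0.32
```

Emit:
move_arm:
  moves:
    - [[0, 0, 0], [0, 0, 6], 0]
    - [[0, 0, 0], [0, 0, 0], 0]

```text
clock: 14.72
position: [0.5501, 0.1412, 0.154]
ee_rot: [0.482, 0.876, -0.0, -0.0]
ft_force: [0.4, -0.4, 1.5]
grip_width: 0.318
```

```bash
python3 -c "
from h import *
st()"
```

```text
14.725 [0.5501 0.1412 0.154 ] yaw 122.32 tilt [-0.  0.] [ 0.42 -0.37  1.48] [ 0.024 -0.19   0.059] 0.3183901001431782 j7 0.04
```

Run:
```python
from h import *
from scipy.optimize import minimize
i3=cv2.imread("pics/c3.png").astype(float).mean(2)[:,400:]; i3=cv2.resize(i3,(40,60),interpolation=cv2.INTER_AREA) # px 180..220,235..295
i0=cv2.resize(cv2.imread("pics/side0.png").astype(float).mean(2),(512,384),interpolation=cv2.INTER_AREA)
t0=cv2.resize(cv2.imread("pics/top0.png").astype(float).mean(2),(512,384),interpolation=cv2.INTER_AREA)
def sweep(cam,img,ox,oy,w,h,sg,c0,name):
    def ren(x,y,a):
        a=np.radians(a+45)+np.arange(4)*np.pi/2; P=np.c_[x+.00778*np.cos(a),y+.00778*np.sin(a),np.full(4,.075)]
        u=(proj(cam,P)+.5-[ox-5,oy-5])*32
        m=np.zeros(((h+10)*32,(w+10)*32)); cv2.fillPoly(m,[np.round(u).astype(int)],1.)
        m=cv2.GaussianBlur(m,(0,0),sg*32); return cv2.resize(m,(w+10,h+10),interpolation=cv2.INTER_AREA)[5:-5,5:-5]
    def cost(p,a):
        m=ren(*p,a); A=np.c_[m.ravel(),np.ones(m.size)]; s,*_=np.linalg.lstsq(A,img.ravel(),rcond=None); return ((A@s-img.ravel())**2).mean()
    for a in range(0,90,10):
        r=minimize(cost,c0,args=(a,),method="Nelder-Mead",options=dict(maxiter=40,initial_simplex=[c0,[c0[0]+.002,c0[1]],[c0[0],c0[1]+.002]])); print(name,a,r.x.round(4),round(r.fun,1))
sweep("side",i3[22:30,10:24],190,257,14,8,.7,[.5496,.142],"c3")
sweep("side",i0[257:265,190:204],190,257,14,8,.7,[.5496,.142],"s0")
print(t0[174:192,144:164].astype(int))
```

```text
c3 0 [0.5498 0.1421] 100.1
c3 10 [0.5498 0.142 ] 102.6
c3 20 [0.5497 0.142 ] 89.4
c3 30 [0.5496 0.142 ] 65.3
c3 40 [0.5496 0.142 ] 40.5
c3 50 [0.5496 0.142 ] 28.3
c3 60 [0.5497 0.142 ] 36.0
c3 70 [0.5497 0.142 ] 58.5
c3 80 [0.5497 0.142 ] 83.3
s0 0 [0.5498 0.1421] 92.9
s0 10 [0.5497 0.142 ] 95.4
s0 20 [0.5497 0.142 ] 83.5
s0 30 [0.5496 0.142 ] 61.1
s0 40 [0.5496 0.142 ] 38.3
s0 50 [0.5497 0.142 ] 27.0
s0 60 [0.5497 0.142 ] 33.8
s0 70 [0.5497 0.142 ] 54.4
s0 80 [0.5497 0.142 ] 77.4
[[ 54  51  52  56  55  54  56  56  59  68  77  84  84  83  82  81  83  89
   95 106]
 [ 56  58  55  56  54  56  56  55  55  66  80  83  83  83  83  80  87 103
  114 106]
 [ 56  55  56  55  58  54  55  66  73  73  78  80  82  80  81  82  86  97
   97  87]
 [ 52  55  54  52  54  56  72  99 108  97  87  88  90  88  82  79  83  85
   82  79]
 [ 53  53  55  55  58  75 106 139 147 133 119 108 110 112  96  82  83  81
   80  82]
 [ 55  55  57  57  68 105 141 160 164 159 146 126 118 127 118  97  82  81
   81  83]
 [ 56  57  57  56  80 128 159 166 165 160 147 119 102 115 128 110  84  80
   82  83]
 [ 56  56  55  54  
[... 216 characters left out ...]
  85  75
   76  82]
 [ 55  57  55  54  57  79 107 110  85  75  79  67  54  68  99 105  81  73
   77  81]
 [ 52  56  53  52  55  78 108 117  86  67  63  56  60  78  93  89  76  75
   78  81]
 [ 54  59  55  56  54  66  87 105  96  85  83  83  84  88  86  79  71  74
   83  83]
 [ 56  57  57  57  56  58  71  90 101 103 100 103  95  82  76  74  70  76
   83  82]
 [ 58  58  59  58  57  59  68  82  88  86  81  83  80  73  69  69  68  74
   83  83]
 [ 57  58  59  57  57  62  65  76  80  72  65  63  64  65  62  64  74  77
   84  83]
 [ 58  58  59  54  58  60  59  64  66  71  62  56  57  63  66  70  83  83
   83  82]
 [ 57  55  53  57  60  57  53  52  51  57  55  53  55  58  65  71  77  80
   81  82]]
```

Emit:
move_arm:
  moves:
    - [[0, 0, 0], [0, 0, -10], 0]
    - [[0, 0, 0], [0, 0, -9.5], 0]
    - [[0.04, 0.0, 0], [0, 0, 0], 0]
    - [[0, 0, 0], [0, 0, 0], 0]

```text
clock: 15.22
position: [0.5494, 0.1413, 0.154]
ee_rot: [0.33, 0.944, -0.0, 0.0]
ft_force: [0.4, -0.6, 1.0]
grip_width: 0.323
```

Emit:
move_arm:
  moves:
    - [[0.015, 0.02, 0], [0, 0, 0], 0]
    - [[0, 0, 0], [0, 0, 0], 0]

```text
clock: 15.48
position: [0.5494, 0.142, 0.154]
ee_rot: [0.329, 0.944, -0.0, 0.0]
ft_force: [0.4, -2.7, 1.3]
grip_width: 0.319
```

Emit:
move_arm:
  moves:
    - [[0.015, 0.02, 0], [0, 0, 0], 0]
    - [[0, 0, 0], [0, 0, 0], 0]

```text
clock: 15.72
position: [0.5494, 0.1428, 0.154]
ee_rot: [0.329, 0.944, -0.0, 0.0]
ft_force: [0.5, -3.5, 0.7]
grip_width: 0.319
```

```bash
python3 -c "
from h import *
st()"
```

```text
15.725 [0.5494 0.1428 0.154 ] yaw 141.6 tilt [-0.     -0.0003] [ 0.46 -3.49  0.7 ] [-0.778 -0.068  0.013] 0.31856004349988776 j7 0.35
```

Emit:
move_arm:
  moves:
    - [[-0.05, -0.06, -0.1], [0, 0, 0], 0]
    - [[0, 0, -0.3], [0, 0, 0], 0]
    - [[0, 0, 0], [0, 0, 0], 0]
    - [[0, 0, 0], [0, 0, 0], 0]

```text
clock: 16.23
position: [0.5493, 0.141, 0.1639]
ee_rot: [0.329, 0.944, -0.0, -0.0]
ft_force: [0.3, 0.5, -3.0]
grip_width: 0.323
```

Run:
```python
from h import *
avg(4)
s=np.mean([camera("side").astype(float) for _ in range(6)],0)
np.save("s7.npy",s)
b=np.clip((s-60)*2.2,0,255).astype(np.uint8)
p=get_obs()['position'];yaw=141.6
c=crop("side",b,176,200,40,75,10)
def box(half,z,q):
    a=np.radians(yaw+45+90*np.arange(4)); P=np.c_[q[0]+half*2**.5*np.cos(a),q[1]+half*2**.5*np.sin(a),np.full(4,z)]
    return ((proj("side",P)+.5-[176,200])*10).round().astype(int)
d=c.copy()
for h,z,q in((.0095,p[2]-.082,p),(.014,p[2]-.020,p),(.0055,.075,[.5496,.142])): cv2.polylines(d,[box(h,z,q)],True,(0,0,255),1)
cv2.imwrite("pics/c7.png",np.hstack([c,d])[150:])
```

```text
16.425 [0.5493 0.1409 0.1638] yaw 141.61 tilt [-0.0003 -0.0001] [-0.09 -0.37 -2.59] [-0.005  0.017 -0.042] 0.32205467448760094 j7 0.36
mean [-0.09 -0.09 -2.22 -0.01 -0.01 -0.01] sd [0.48 0.21 0.28 0.02 0.03 0.03]
```

View pics/c7.png

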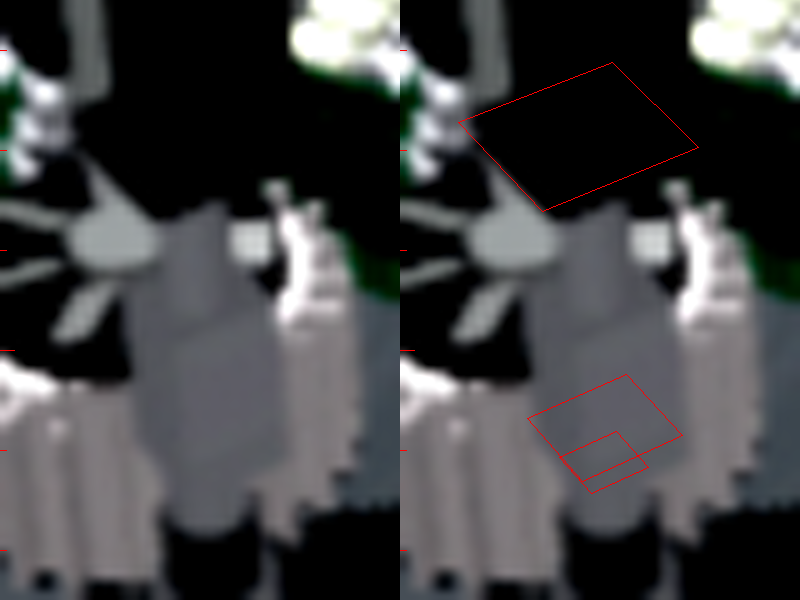

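Run:
```python
from h import *
s=np.load("s7.npy").mean(2); c=s[222:262,184:210]
print(np.percentile(c,[5,20,40,60,80,95]))
b=np.clip((s-80)*255/50,0,255).astype(np.uint8)[222:262,184:210]
c=cv2.cvtColor(cv2.resize(b,None,fx=15,fy=15,interpolation=cv2.INTER_CUBIC),cv2.COLOR_GRAY2BGR); d=c.copy()
p=np.array([.5493,.1409,.1638])
def box(half,z,q,yaw):
    a=np.radians(yaw+45+90*np.arange(4)); P=np.c_[q[0]+half*2**.5*np.cos(a),q[1]+half*2**.5*np.sin(a),np.full(4,z)]
    return ((proj("side",P)+.5-[184,222])*15).round().astype(int)
for h,z,q,y in((.0095,p[2]-.082,p,141.6),(.0055,.075,[.5496,.142],141.6),(.0055,.066,[.5496,.142],141.6)): cv2.polylines(d,[box(h,z,q,y)],True,(0,0,255),1)
cv2.imwrite("pics/c8.png",np.hstack([c,d]))
```

```text
[ 17.88888889  22.2         94.6        103.61111111 115.22222222
 133.73611111]
```

View pics/c8.png

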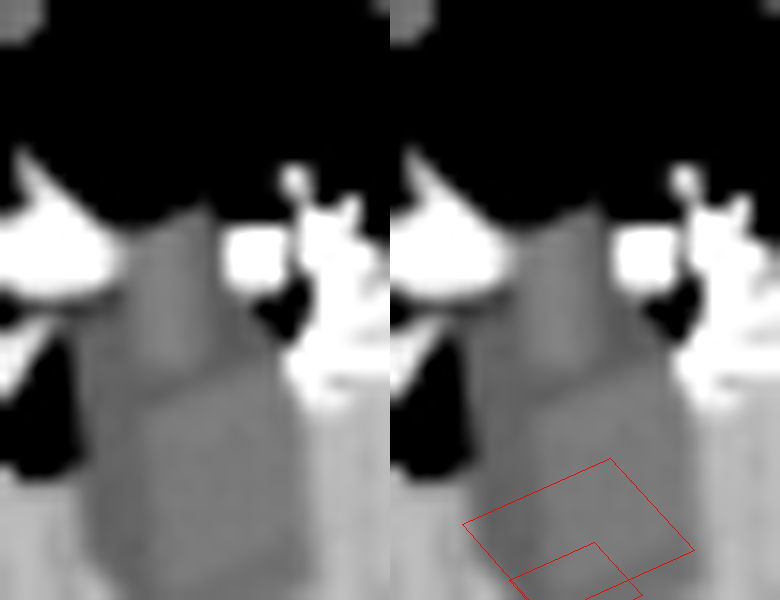

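Emit:
move_arm:
  moves:
    - [[-0.11, 0, 0], [0, 0, 0], 0]
    - [[0, 0, 0.2], [0, 0, 0], 0]
    - [[0, 0, 0.1], [0, 0, 0], 0]
    - [[0, 0, 0], [0, 0, 0], 0]

```text
clock: 17.23
position: [0.5516, 0.1392, 0.1565]
ee_rot: [0.329, 0.944, -0.0, 0.0]
ft_force: [0.3, -1.0, -0.3]
grip_width: 0.319
```

Emit:
move_arm:
  moves:
    - [[0, 0, 0.06], [0, 0, 0], 0]
    - [[0, 0, 0], [0, 0, 0], 0]

```text
clock: 17.48
position: [0.5516, 0.1392, 0.1551]
ee_rot: [0.329, 0.944, -0.0, 0.0]
ft_force: [-0.9, -0.8, 1.2]
grip_width: 0.319
```

```bash
python3 -c "
from h import *
avg(3)"
```

```text
17.625 [0.5516 0.1392 0.1552] yaw 141.61 tilt [ 0.0003 -0.0001] [-0.43 -0.23  0.27] [-0.24   0.116 -0.004] 0.32002924581605835 j7 0.36
mean [-0.39 -0.54  0.48 -0.2   0.08 -0.04] sd [0.06 0.22 0.15 0.05 0.03 0.03]
```

Emit:
move_arm:
  moves:
    - [[0, 0, 0], [0, 0, -5], 0]
    - [[0, 0, 0], [0, 0, 0], 0]

```text
clock: 17.88
position: [0.5516, 0.1391, 0.1551]
ee_rot: [0.287, 0.958, -0.0, 0.0]
ft_force: [-0.2, -1.0, 0.2]
grip_width: 0.318
```

Emit:
move_arm:
  moves:
    - [[0, 0, 0], [0, 0, -5], 0]
    - [[0, 0, 0], [0, 0, 0], 0]

```text
clock: 18.12
position: [0.5517, 0.1391, 0.1551]
ee_rot: [0.246, 0.969, -0.0, 0.0]
ft_force: [-0.3, -0.3, 1.4]
grip_width: 0.322
```

```bash
python3 -c "
from h import *
avg(3)"
```

```text
18.275 [0.5517 0.1391 0.1551] yaw 151.46 tilt [ 0.0002 -0.0001] [-0.12 -1.91  0.28] [-0.336  0.021  0.023] 0.3229029837674641 j7 0.52
mean [-0.24 -1.62  0.3  -0.33 -0.   -0.  ] sd [0.42 0.33 0.25 0.02 0.02 0.03]
```

Emit:
move_arm:
  moves:
    - [[0, 0, 0], [0, 0, 8], 0]
    - [[0, 0, 0], [0, 0, 6], 0]
    - [[0, 0, 0], [0, 0, 0], 0]

```text
clock: 18.65
position: [0.5517, 0.1395, 0.1552]
ee_rot: [0.362, 0.932, 0.0, 0.0]
ft_force: [0.5, 0.4, -0.2]
grip_width: 0.325
```

```bash
python3 -c "
from h import *
avg(3)"
```

```text
18.8 [0.5517 0.1394 0.1552] yaw 137.71 tilt [0.0003 0.0001] [ 0.51 -0.01  0.36] [ 0.008 -0.226  0.028] 0.31870296973697415 j7 0.3
mean [ 0.59  0.24  0.65 -0.01 -0.2  -0.01] sd [0.17 0.25 0.34 0.03 0.02 0.05]
```

Emit:
move_arm:
  moves:
    - [[0, 0, 0], [0, 0, -4], 0]
    - [[-0.04, 0, 0], [0, 0, 0], 0]
    - [[0, 0, 0], [0, 0, 0], 0]

```text
clock: 19.18
position: [0.5522, 0.1388, 0.1549]
ee_rot: [0.329, 0.944, 0.0, -0.0]
ft_force: [-0.8, 0.6, 0.8]
grip_width: 0.322
```

Emit:
move_arm:
  moves:
    - [[-0.04, 0, 0], [0, 0, 0], 0]
    - [[0, 0, 0], [0, 0, 0], 0]

```text
clock: 19.42
position: [0.5531, 0.1376, 0.1547]
ee_rot: [0.329, 0.944, -0.0, -0.0]
ft_force: [0.3, -0.1, -1.2]
grip_width: 0.319
```

```bash
python3 -c "
from h import *
avg(3)"
```

```text
19.575 [0.5531 0.1377 0.1548] yaw 141.59 tilt [-0.0002 -0.0003] [-0.28 -0.5  -2.04] [-0.054  0.003  0.023] 0.31858091059952315 j7 0.36
mean [ 0.08 -0.16 -2.39 -0.01 -0.01 -0.  ] sd [0.39 0.33 0.47 0.03 0.02 0.02]
```

Emit:
move_arm:
  moves:
    - [[0, 0, 0.1], [0, 0, 0], 0]
    - [[0, 0, 0.1], [0, 0, 0], 0]
    - [[0, 0, 0], [0, 0, 0], 0]

```text
clock: 19.95
position: [0.553, 0.1379, 0.1497]
ee_rot: [0.329, 0.944, -0.0, -0.0]
ft_force: [0.8, 0.6, -1.9]
grip_width: 0.324
```

```bash
python3 -c "
from h import *
avg(3)"
```

```text
20.1 [0.5531 0.1379 0.15  ] yaw 141.61 tilt [-0.0002 -0.0001] [-0.67 -0.39 -3.16] [-0.089  0.063  0.004] 0.31977542153612626 j7 0.36
mean [-0.61 -0.25 -2.44 -0.09  0.07 -0.02] sd [0.42 0.27 0.51 0.02 0.02 0.02]
```

Emit:
move_arm:
  moves:
    - [[0, 0, 0.1], [0, 0, 0], 0]
    - [[0, 0, 0], [0, 0, 0], 0]

```text
clock: 20.35
position: [0.5532, 0.1379, 0.1476]
ee_rot: [0.329, 0.944, -0.0, 0.0]
ft_force: [-1.1, -0.4, -0.1]
grip_width: 0.325
```

```bash
python3 -c "
from h import *
avg(3)"
```

```text
20.5 [0.5532 0.1379 0.1477] yaw 141.61 tilt [ 0.0003 -0.0001] [-0.58 -0.29  0.55] [-0.244  0.194 -0.004] 0.3198231754520921 j7 0.36
mean [-0.7  -0.99  0.63 -0.23  0.24 -0.  ] sd [0.41 0.54 0.57 0.04 0.03 0.01]
```

Emit:
move_arm:
  moves:
    - [[0, -0.02, 0.1], [0, 0, 0], 0]
    - [[0, 0, 0.1], [0, 0, 0], 0]
    - [[0, 0, 0.1], [0, 0, 0], 0]
    - [[0, 0, 0], [0, 0, 0], 0]

```text
clock: 21.0
position: [0.553, 0.1377, 0.1401]
ee_rot: [0.329, 0.944, 0.0, 0.0]
ft_force: [-0.4, 0.4, 3.2]
grip_width: 0.318
```

```bash
python3 -c "
from h import *
avg(3)"
```

```text
21.15 [0.553  0.1377 0.1403] yaw 141.61 tilt [0.0005 0.0001] [0.27 0.26 4.02] [ 0.063  0.005 -0.011] 0.3178450938921256 j7 0.35
mean [0.19 0.5  3.83 0.03 0.01 0.01] sd [0.21 0.21 0.34 0.03 0.01 0.03]
```

Emit:
move_arm:
  moves:
    - [[0, 0, 0.09], [0, 0, 0], 0]
    - [[0, 0, 0], [0, 0, 0], 0]
    - [[0, -0.022, 0], [0, 0, 8], 0]
    - [[0, -0.022, 0], [0, 0, 8], 0]
    - [[0, 0, 0], [0, 0, 0], 0]

```text
clock: 21.78
position: [0.5521, 0.1367, 0.1379]
ee_rot: [0.457, 0.89, -0.0, 0.0]
ft_force: [-1.3, -0.8, 5.3]
grip_width: 0.321
```

```bash
python3 -c "
from h import *
avg(3)"
```

```text
21.925 [0.5521 0.1368 0.1378] yaw 125.82 tilt [ 0.     -0.0002] [ 0.03 -0.43  4.17] [-0.078  0.143  0.011] 0.32007557640926054 j7 0.09
mean [ 0.17 -0.22  4.61 -0.09  0.13  0.01] sd [0.42 0.21 0.31 0.04 0.02 0.04]
```

Emit:
move_arm:
  moves:
    - [[0, -0.022, 0.01], [0, 0, 8], 0]
    - [[0, -0.022, 0], [0, 0, 8], 0]
    - [[0, -0.022, 0], [0, 0, 8], 0]
    - [[0, 0, 0], [0, 0, 0], 0]

```text
clock: 22.42
position: [0.5506, 0.1362, 0.1376]
ee_rot: [0.631, 0.776, 0.0, 0.0]
ft_force: [-1.0, 0.4, 5.6]
grip_width: 0.316
```

```bash
python3 -c "
from h import *
avg(3)"
```

```text
22.575 [0.5507 0.1362 0.1376] yaw 101.96 tilt [0.0001 0.0001] [-1.7   0.89  4.76] [ 0.204  0.148 -0.031] 0.32311702586194135 j7 -0.3
mean [-0.64  0.56  4.92  0.22  0.15 -0.  ] sd [0.83 0.26 0.35 0.02 0.02 0.02]
```

Emit:
move_arm:
  moves:
    - [[0.02, -0.03, 0], [0, 0, 8], 0]
    - [[0, -0.022, 0], [0, 0, 8], 0]
    - [[0, -0.022, 0], [0, 0, 8], 0]

```text
clock: 22.95
position: [0.5489, 0.1366, 0.1376]
ee_rot: [0.779, 0.627, 0.0, 0.0]
ft_force: [1.3, 0.6, 4.4]
grip_width: 0.321
```

```bash
python3 -c "
from h import *
avg(3)"
```

```text
23.1 [0.5489 0.1365 0.1377] yaw 77.98 tilt [0.0006 0.    ] [0.16 1.14 4.88] [ 0.297 -0.12  -0.022] 0.3191303516309479 j7 -0.7
mean [ 0.38  0.63  4.94  0.26 -0.11  0.02] sd [0.3  0.47 0.5  0.03 0.02 0.03]
```

Emit:
move_arm:
  moves:
    - [[0.03, -0.02, 0], [0, 0, 8], 0]
    - [[0, -0.022, 0], [0, 0, 8], 0]
    - [[0, -0.022, 0], [0, 0, 7], 0]

```text
clock: 23.48
position: [0.5477, 0.1377, 0.1376]
ee_rot: [0.888, 0.46, 0.0, 0.0]
ft_force: [1.1, 0.7, 3.8]
grip_width: 0.321
```

```bash
python3 -c "
from h import *
avg(3)"
```

```text
23.625 [0.5476 0.1376 0.1377] yaw 55.02 tilt [ 0.0006 -0.0002] [1.1  0.69 5.52] [ 0.188 -0.245 -0.019] 0.3219197723307957 j7 -1.08
mean [ 1.22  0.54  5.51  0.13 -0.24  0.05] sd [0.15 0.56 0.28 0.04 0.01 0.05]
```

Emit:
move_arm:
  moves:
    - [[0.025, 0.01, -0.06], [0, 0, 0], 0]
    - [[0, 0, -0.06], [0, 0, 0], 0]
    - [[0, 0, 0], [0, 0, 0], 0]

```text
clock: 24.0
position: [0.5476, 0.1377, 0.1398]
ee_rot: [0.888, 0.459, -0.001, -0.0]
ft_force: [1.8, 0.9, -5.5]
grip_width: 0.324
```

```bash
python3 -c "
from h import *
avg(3)"
```

```text
24.15 [0.5476 0.1377 0.1399] yaw 54.64 tilt [-0.0011 -0.0004] [ 2.47  0.48 -6.59] [ 0.032 -0.579  0.082] 0.3164993677867098 j7 -1.09
mean [ 1.89  0.58 -5.73  0.08 -0.57  0.06] sd [0.42 0.55 0.63 0.03 0.01 0.01]
```

Emit:
move_arm:
  moves:
    - [[0.02, 0.045, 0], [0, 0, -6], 0]
    - [[0, 0, 0], [0, 0, 0], 0]

```text
clock: 24.4
position: [0.5487, 0.1376, 0.1403]
ee_rot: [0.863, 0.504, -0.001, -0.0]
ft_force: [-0.4, 0.0, -2.5]
grip_width: 0.32
```

```bash
python3 -c "
from h import *
avg(3)"
```

```text
24.55 [0.5488 0.1377 0.1404] yaw 60.51 tilt [-0.0008 -0.0003] [-1.1  -0.55 -1.93] [-0.068  0.286  0.018] 0.32112365404409204 j7 -0.99
mean [-1.01 -0.06 -2.88 -0.04  0.28  0.01] sd [0.07 0.36 0.71 0.02 0.01 0.01]
```

Emit:
move_arm:
  moves:
    - [[-0.01, -0.015, -0.05], [0, 0, 0], 0]
    - [[0, 0, -0.1], [0, 0, 0], 0]
    - [[0, 0, -0.1], [0, 0, 0], 0]

```text
clock: 24.92
position: [0.5488, 0.1378, 0.1471]
ee_rot: [0.863, 0.504, 0.0, 0.0]
ft_force: [0.2, -0.2, -2.3]
grip_width: 0.315
```

```bash
python3 -c "
from h import *
avg(2)"
```

```text
25.025 [0.5491 0.1379 0.1474] yaw 60.6 tilt [0.001  0.0002] [ 0.01 -0.1  -1.87] [ 0.015  0.028 -0.041] 0.3169639280031564 j7 -0.98
mean [ 0.01  0.36 -1.51 -0.03 -0.03 -0.01] sd [0.01 0.45 0.36 0.05 0.06 0.03]
```

Emit:
move_arm:
  moves:
    - [[0, 0, -0.6], [0, 0, 0], 0]
    - [[0, 0, -0.8], [0, 0, 0], 0]
    - [[0, 0, -0.8], [0, 0, 0], 0]
    - [[0, 0, -0.7], [0, 0, 0], 0]
    - [[0, 0, 0], [0, 0, 0], 0]

```text
clock: 25.65
position: [0.5495, 0.1381, 0.2211]
ee_rot: [0.863, 0.505, 0.001, 0.001]
ft_force: [0.2, 0.4, -3.0]
grip_width: 0.32
```

```bash
python3 -c "
from h import *
st(); plan([.4947,-.2448,.219],82.2,n=17,g=0)" | sed 's/np.float64//g'
```

```text
25.65 [0.5495 0.1381 0.2211] yaw 60.61 tilt [0.0029 0.0005] [ 0.22  0.38 -2.99] [ 0.012 -0.014  0.037] 0.3199018639623225 j7 -0.95
[[(-0.85), (0.33), (0.0)], [0, 0, (-1.3)], 0]
[[(-0.86), (0.31), (0.0)], [0, 0, (-1.3)], 0]
[[(-0.86), (0.29), (0.0)], [0, 0, (-1.3)], 0]
[[(-0.87), (0.27), (0.0)], [0, 0, (-1.3)], 0]
[[(-0.87), (0.25), (0.0)], [0, 0, (-1.3)], 0]
[[(-0.88), (0.23), (0.0)], [0, 0, (-1.3)], 0]
[[(-0.88), (0.21), (0.0)], [0, 0, (-1.3)], 0]
[[(-0.89), (0.19), (0.0)], [0, 0, (-1.3)], 0]
[[(-0.89), (0.18), (0.0)], [0, 0, (-1.3)], 0]
[[(-0.9), (0.16), (0.0)], [0, 0, (-1.3)], 0]
[[(-0.9), (0.14), (0.0)], [0, 0, (-1.3)], 0]
[[(-0.9), (0.12), (0.0)], [0, 0, (-1.3)], 0]
[[(-0.91), (0.1), (0.0)], [0, 0, (-1.3)], 0]
[[(-0.91), (0.08), (0.0)], [0, 0, (-1.3)], 0]
[[(-0.91), (0.06), (0.0)], [0, 0, (-1.3)], 0]
[[(-0.91), (0.03), (0.0)], [0, 0, (-1.3)], 0]
[[(-0.91), (0.01), (0.0)], [0, 0, (-1.3)], 0]
```

Emit:
move_arm:
  moves:
    - [[-0.85, 0.33, 0], [0, 0, -1.3], 0]
    - [[-0.86, 0.31, 0], [0, 0, -1.3], 0]
    - [[-0.86, 0.29, 0], [0, 0, -1.3], 0]
    - [[-0.87, 0.27, 0], [0, 0, -1.3], 0]
    - [[-0.87, 0.25, 0], [0, 0, -1.3], 0]

```text
clock: 26.28
position: [0.532, 0.0243, 0.2185]
ee_rot: [0.833, 0.553, -0.0, -0.0]
ft_force: [0.6, -1.4, -1.0]
grip_width: 0.324
```

Emit:
move_arm:
  moves:
    - [[-0.88, 0.23, 0], [0, 0, -1.3], 0]
    - [[-0.88, 0.21, 0], [0, 0, -1.3], 0]
    - [[-0.89, 0.19, 0], [0, 0, -1.3], 0]
    - [[-0.89, 0.18, 0], [0, 0, -1.3], 0]
    - [[-0.9, 0.16, 0], [0, 0, -1.3], 0]

```text
clock: 26.9
position: [0.5162, -0.0881, 0.2186]
ee_rot: [0.8, 0.599, -0.0, -0.0]
ft_force: [0.8, -0.7, -1.9]
grip_width: 0.32
```

Emit:
move_arm:
  moves:
    - [[-0.9, 0.14, 0], [0, 0, -1.3], 0]
    - [[-0.9, 0.12, 0], [0, 0, -1.3], 0]
    - [[-0.91, 0.1, 0], [0, 0, -1.3], 0]
    - [[-0.91, 0.08, 0], [0, 0, -1.3], 0]
    - [[-0.91, 0.06, 0], [0, 0, -1.3], 0]

```text
clock: 27.52
position: [0.5014, -0.201, 0.2185]
ee_rot: [0.765, 0.644, -0.0, -0.0]
ft_force: [0.6, -0.9, -2.6]
grip_width: 0.325
```

Emit:
move_arm:
  moves:
    - [[-0.9, 0.03, 0], [0, 0, -1.3], 0]
    - [[-0.9, 0.01, 0], [0, 0, -1], 0]
    - [[0, 0, 0], [0, 0, 0], 0]
    - [[0, 0, 0], [0, 0, 0], 0]

```text
clock: 28.02
position: [0.4957, -0.2441, 0.2188]
ee_rot: [0.752, 0.659, 0.0, -0.0]
ft_force: [0.3, -0.5, -1.5]
grip_width: 0.324
```

Run:
```python
from h import *
st(); plan([.4947,-.2448,.219],82.2,n=1)
s=camera("side")
cv2.imwrite("pics/c9.png",np.hstack([crop("side",s,140,210,80,100,5)[:500],crop("side",s,230,70,80,100,5)[:500]]))
```

```text
28.025 [ 0.4957 -0.2441  0.2188] yaw 82.43 tilt [-0.0006  0.0008] [ 0.32 -0.5  -1.47] [0.045 0.006 0.015] 0.32362717478727665 j7 0.18
[[np.float64(-0.03), np.float64(-0.03), np.float64(-0.01)], [0, 0, np.float64(0.2)], 1]
```

View pics/c9.png

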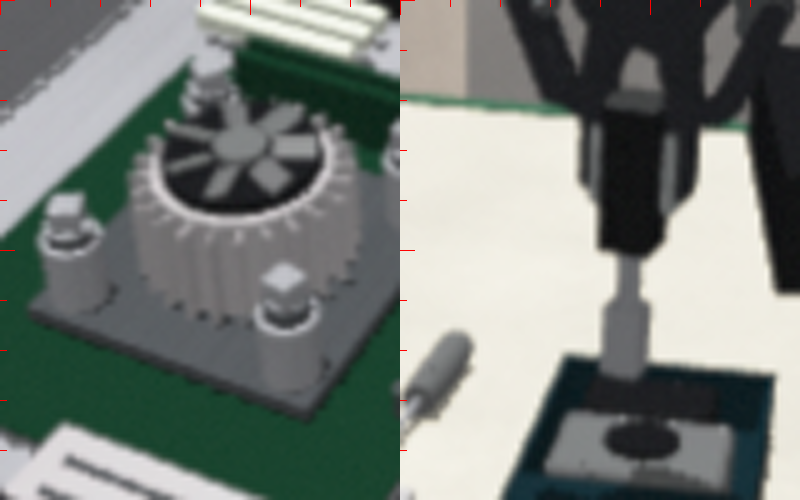

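Side view: the screw at crop (285,280) now sits down on its post like its neighbour at (65,210). The driver hangs upright over the rack.

Emit:
move_arm:
  moves:
    - [[-0.03, -0.03, 0.6], [0, 0, 0.2], 0]
    - [[0, 0, 0.9], [0, 0, 0], 0]
    - [[0, 0, 0.9], [0, 0, 0], 0]
    - [[0, 0, 0.6], [0, 0, 0], 0]
    - [[0, 0, 0.1], [0, 0, 0], 0]

```text
clock: 28.7
position: [0.4942, -0.2451, 0.1405]
ee_rot: [0.753, 0.658, -0.0, -0.001]
ft_force: [-0.6, -0.1, -2.4]
grip_width: 0.321
```

Emit:
move_arm:
  moves:
    - [[0, 0, 0.2], [0, 0, 0], 0]
    - [[0, 0, 0.2], [0, 0, 0], 0]
    - [[0, 0, 0], [0, 0, 0], 0]

```text
clock: 29.08
position: [0.4947, -0.2457, 0.1317]
ee_rot: [0.754, 0.657, -0.0, -0.0]
ft_force: [0.4, -0.3, -1.8]
grip_width: 0.318
```

```bash
python3 -c "
from h import *
avg(3)"
```

```text
29.225 [ 0.495  -0.2457  0.1321] yaw 82.21 tilt [ 0.0005 -0.0003] [-0.01 -0.18 -1.66] [ 0.004 -0.007 -0.061] 0.3202055396013252 j7 0.16
mean [ 0.02 -0.49 -2.26  0.02 -0.04 -0.01] sd [0.05 0.24 0.43 0.02 0.04 0.04]
```

Emit:
move_arm:
  moves:
    - [[0.035, 0, 0.1], [0, 0, 0], 0]
    - [[0, 0, 0.2], [0, 0, 0], 0]
    - [[0, 0, 0.2], [0, 0, 0], 0]
    - [[0, 0, 0], [0, 0, 0], 0]

```text
clock: 29.72
position: [0.4946, -0.2447, 0.1187]
ee_rot: [0.754, 0.657, -0.0, -0.0]
ft_force: [0.6, 0.7, -1.7]
grip_width: 0.32
```

```bash
python3 -c "
from h import *
avg(3)"
```

```text
29.875 [ 0.495  -0.2448  0.1194] yaw 82.21 tilt [ 0.0001 -0.0001] [-0.7  -0.21 -2.33] [ 0.003  0.03  -0.057] 0.3182126846464557 j7 0.15
mean [-0.36 -0.15 -1.96  0.02 -0.   -0.03] sd [0.42 0.31 0.44 0.01 0.02 0.03]
```

Emit:
move_arm:
  moves:
    - [[0, 0, 0.4], [0, 0, 0], 0]
    - [[0, 0, 0.4], [0, 0, 0], 0]
    - [[0, 0, 0.2], [0, 0, 0], 0]
    - [[0, 0, 0], [0, 0, 0], 0]

```text
clock: 30.38
position: [0.4946, -0.2446, 0.0937]
ee_rot: [0.754, 0.657, -0.0, -0.0]
ft_force: [-0.0, 0.4, -2.6]
grip_width: 0.318
```

```bash
python3 -c "
from h import *
avg(3)"
```

```text
30.525 [ 0.4951 -0.2449  0.0946] yaw 82.21 tilt [ 0.0005 -0.0002] [ 0.09  0.1  -1.09] [-0.024 -0.008 -0.019] 0.32002996240020415 j7 0.14
mean [ 0.27  0.   -1.79  0.01  0.    0.  ] sd [0.13 0.1  0.5  0.05 0.01 0.04]
```

Down the last ~2 mm, then open gently and retreat.

Emit:
move_arm:
  moves:
    - [[0, 0, 0.07], [0, 0, 0], 0]
    - [[0, 0, 0], [0, 0, 0], 0]
    - [[0, 0, 0], [0, 0, 0], 0.4]
    - [[0, 0, 0], [0, 0, 0], 0.6]
    - [[0, 0, 0], [0, 0, 0], 0.9]

```text
clock: 31.15
position: [0.4951, -0.2448, 0.0928]
ee_rot: [0.753, 0.657, 0.0, 0.0]
ft_force: [-0.0, 0.6, 0.1]
grip_width: 0.795
```

Emit:
move_arm:
  moves:
    - [[0, 0, 0], [0, 0, 0], 1]
    - [[0, 0, 0], [0, 0, 0], 1]
    - [[0, 0, -0.3], [0, 0, 0], 1]
    - [[0, 0, -0.7], [0, 0, 0], 1]
    - [[0, 0, -1], [0, 0, 0], 1]

```text
clock: 31.78
position: [0.4948, -0.2447, 0.1439]
ee_rot: [0.754, 0.657, 0.0, -0.0]
ft_force: [0.5, -0.7, -1.2]
grip_width: 1.0
```

Emit:
move_arm:
  moves:
    - [[0, 0, -1], [0, 0, 0], 1]
    - [[0, 0, -1], [0, 0, 0], 1]
    - [[0, 0, -1], [0, 0, 0], 1]
    - [[0, 0, -0.5], [0, 0, 0], 1]
    - [[0, 0, 0], [0, 0, 0], 1]

```text
clock: 32.4
position: [0.4953, -0.2449, 0.2311]
ee_rot: [0.754, 0.657, 0.0, 0.001]
ft_force: [0.5, 0.3, 0.2]
grip_width: 1.0
```

Run:
```python
from h import *
st(); s=camera("side")
cv2.imwrite("pics/c10.png",np.hstack([crop("side",s,140,110,130,150,4)[:600,:400],crop("side",s,230,60,100,150,4)[:600]]))
```

```text
32.4 [ 0.4953 -0.2449  0.2311] yaw 82.21 tilt [ 0.0017 -0.0009] [0.54 0.25 0.18] [ 0.031 -0.001  0.01 ] 0.9995588873497877 j7 0.19
```

View pics/c10.png

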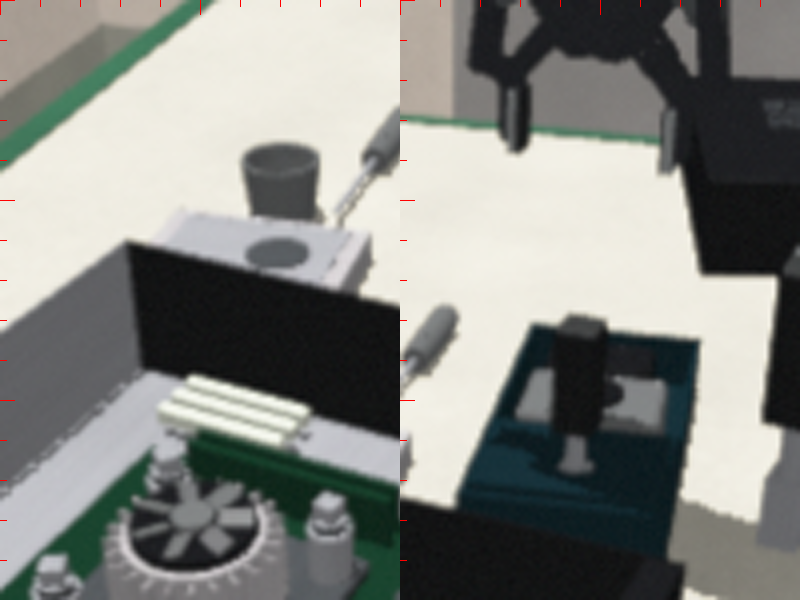

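The driver stands upright in its pocket at crop (580,400). The disk drive, cup and screwdriver are where they were, and the gripper is clear. Handing in.

```bash
python3 -c "
from workcell import *
print(hand_in())"
```

```text
the job is handed in; nothing more can be done
None
```

I fastened the fourth screw, put the driver back upright in its pocket, and handed the job in at about 32 s of the 59 s allowed.

- **Seating:** Finding the fit took about 10 s of small shifts and turns with the socket resting lightly on the head. The driver sat a few millimetres off-centre in the grip, and the two cameras disagreed by about 3 mm in y. The socket then dropped on and seated at the expected height.
- **Fastening:** I pressed the screw about 10 to 11 mm down, at about 7 to 8 N, and turned the driver 87° clockwise. The screw turn was not measured directly. Allowing for play on the head, I estimate about 1.2 to 1.5 rad.
- **Forces:** Sideways force peaked at about 3.5 N during the search. While pressing and turning it stayed near or under 1.5 N. On first lifting, the socket clung to the head with about 3 N until I turned back 6° within its play.
- **Last checks:** With the driver off, the side camera shows the screw sitting down like its neighbours. The driver is upright in its pocket, and the disk drive, cup and screwdriver look unmoved. The gripper was open and clear, with no contact force on it.

The last look used only the side camera. I did not repeat a top view.

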